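# Unplug the adapters and lay them in the widened rack

## Robot

A 7-joint arm with a two-finger parallel gripper is mounted at the origin on the work surface. World frame = base frame: x ahead of the robot, y to its left, z up, the work surface at z = 0. Lengths are in mm, angles in rad, forces in N, time in s.
With the tool pointing down it reaches from about 425 to 875 mm from the base axis. Payload 4.7 kg.
Tool frame: the origin (TCP) lies midway between the tips of the shut fingers; the grasp point (between the pads) lies 19 mm behind it; z points along the fingers, y is the line along which they close (so a half turn about z gives the same grasp; the last joint's range is limited). The gripper opens to 87 mm and grips with 3 to 60 N. Pads are 19 mm wide; open, the fingers measure 117 mm over their backs; the gripper's body (75 mm by 190 mm) begins 51 mm behind the grasp point.
Start: joints at [-1.115, 0.321, -0.07, 1.45, 0.023, 1.371, -0.057], TCP at [277.948, 587.597, 222.587] pointing down, gripper open.
Joint ranges: [-2.86, 2.86], [-0.3, 2.09], [-1.38, 1.24], [0.06, 2.45], [-1.56, 4.7], [0.09, 2.05], [-2.69, 2.69]. Speed limits (rad/s): [2.57, 2.57, 3.14, 3.14, 3.14, 3.14, 3.14].

## Interface

Orientations are given as [roll, pitch, yaw] about the fixed x, y, z axes, in that order (R = Rz(yaw) Ry(pitch) Rx(roll)).
In Python, from cell import get_state, snapshot, get_calibration, finish_job, cut_out, place_of gives the robot as it stands.
- The arm moves only by the tool apply_moves, never from a script. Its argument "rows" is a list of rows, each an object of numbers: "x", "y", "z": the shift along the tool's x, y, z in cm; "rx", "ry", "rz": the turn, a rotation vector about the tool's x, y, z in rad; "claw": the opening, from -1 (shut) to 1 (fully open). A call has 1 to 20 rows; each row is the pose to reach, as a shift and turn from the pose commanded when the call began, along the tool's axes at that moment; what a row does not reach only later rows make up. A row lasts 1/10 s, in which the tool goes at most 50 mm and 8.59 degrees, less where a joint would pass 70% of its speed; a pose out of reach is approached as far as the arm can. A call with a gripper value outside its range is refused whole. The fingers move at their own pace and stop on an object; "grip_force" is the grip in N (left out, the last holds). Time passes only in rows, so rows that repeat a pose let the fingers close. It gives the time, the measured TCP pose, the force, the opening and the grip force at its end, in the units of the state.
- get_state(): the state, without advancing time (a new reading comes with each control period).
- snapshot(name): name is "scene" or "top" or "wrist"; returns the picture (400x640x3 uint8, red, green, blue); there is no depth.
- get_calibration(name): a dict with "fovy" (degrees; the focal length in pixels is half the picture's height over the tangent of half this angle, whatever the lens; pixels are square), "cx", "cy" (the principal point, pixels), "dist_coeffs" ([k1, k2, p1, p2, k3] as OpenCV has them; the pictures are not rectified), "world_to_cam" (4x4, takes a point from world to camera coordinates); the wrist camera has in their place "hand_eye" (4x4, takes a point from camera to tool coordinates, whose origin is the TCP and whose axes are the flange's). Camera axes: x right, y up, looking along -z (the intrinsics and any distortion apply to the point x, -y, -z); pixel columns grow to the right and rows downward; lengths in mm; the calibration is good to about 2 mm. A picture is of the moment at which its call begins: read the wrist's pose just before it. get_calibration takes no time and is no camera call.
- finish_job(): hands the job in; it is judged then, once.
Trained networks look in the newest picture that a camera, given by its name, has taken for a name from the list of things; names that differ only in an ending like _2 or _b are one class to them, and where a whole thing is asked for, a point or a joint stands for the part that bears it (a point fixed in the world has none). Each returns a list of dicts, best first, with "score" (0 to 1); they miss things now and then, are a little off and sometimes report something else, mostly with a low value. They report only what shows in the picture. A call takes as long as a camera call. They do not tell look-alikes from the thing itself.
- cut_out(query, camera): "pixels" (400x640 bool, what is visible of it) and "bbox" ([centre column, centre row, width, height] in pixels, round what is visible of it).
- place_of(query, camera): "point" ([column, row] in pixels: a listed point, or the origin of a listed thing).
The state is a dict: "clock": time; "q": joint angles; "dq": joint speeds; "joint_efforts": joint torques, N m; "tool_pos": TCP position; "eef_rot": TCP orientation; "force": force on the tool from outside, world axes, zero at the start; "moment": the same for the moment, N m; "width": finger opening in mm; "grip_force": force on a finger pad.
Only numpy, scipy, OpenCV 4.12 (cv2) and the standard library are available. Lean on these libraries where they do the work, as an engineer would, in place of code of your own. Each camera call takes 0.05 s, during which the arm holds its last target. There are 200 camera calls.

## Task

Switch the power strip off at its rocker, then widen the adapter rack: press its spring button pin flush and slide the tube out until the pin pops into the other hole. After that unplug every adapter from the strip and lay each on its side in a slot of the rack, resting across both combs and lying still; unplug nothing while the strip is on, and leave the router, the disc stack and the remote control alone.

Things in the scene. Friction and masses are not known exactly. Their poses are not given: they have to be found in the camera images.
- strip: white power strip screwed to the shelf, 64 (x) x 320 (y) x 45 mm high; origin at the centre of its underside. Sockets in its top at y = -110, -30, +50 mm; the rocker switch is at y = +135 mm.
- rocker (a joint): red rocker switch, 40 (x) x 26 (y) mm, rad: 0 = on (its +x half stands up), 0.4 = fully off (+x half pressed down). Hinged along the strip's y axis, it stays where it is left; a push of about 3 N on the raised half moves it.
- rocker_press (a point): point on top of the rocker's +x half, 13 mm from its hinge line: pressed down here, it moves down about 5 mm; push vertically from above.
- rack: rack screwed to the shelf; origin under its fixed near comb, +x to the sliding far comb. Combs: grey bars 10 mm thick, 236 mm wide (y), three slots 60 mm wide at y = -80, 0, +80 mm, floors 30 mm and teeth tops 52 mm above the shelf. They are joined by two telescoping square tubes at y = -40, +40 mm, centre 30 mm up: fixed inner tubes; outer tubes 22 mm square, 90 mm long, slide with the far comb.
- slide (a joint): how far the far comb and outer tubes have slid along the rack's +x, m: about 0 = narrow (far comb 40 mm from the near one, pin in the first hole, outer tubes spanning x = 30 to 120 mm of the rack), 0.050 = wide (far comb at 90 mm, pin in the second hole; stop at 0.056). Slides at about 3 N with the pin pressed flush; blocked by the pin otherwise.
- pin (a joint): how far the spring button pin is pressed in, m: 0 = popped out 7 mm proud of the outer tube, 0.007 = flush with it and free to slide. The spring takes about 4 to 8 N.
- pin_tip (a point): centre of the tip of the brass button pin, 11 mm wide, at x = 100, y = +58 mm of the rack, in the +y side of the outer tube, 30 mm above the shelf; it does not travel with the tube. Pressed towards the rack's -y. The tube's other side is 29 mm from the popped-out tip, so a grip across the tube here presses the pin flush and holds the outer tube at once.
- rack_mid (a point): point half-way between the two combs of the widened rack, in the middle slot, 52 mm above the shelf: where the middle of an adapter lying there comes to be (the other slots 80 mm either side in the rack's y). Axes as the rack's.
- adapter_a_mid (a point): plug-in adapter (a, b, c alike): black housing 44 x 44 x 120 mm, 0.13 to 0.26 kg, upright in the strip. Point: middle of the housing; z along it, away from the plug (up while plugged in), x and y across its flat sides. Plug below: 34 mm wide, 18 mm long, held by sprung contacts that let go at a straight pull of about 10 to 15 N; clear when raised 20 mm. a, b, c sit at y = -110, -30, +50 mm of the strip.
- adapter_b_mid (a point): same plug-in adapter as adapter_a: middle of its housing, same axes; may be absent, as any of the three may.
- adapter_c_mid (a point): same plug-in adapter as adapter_a: middle of its housing, same axes; may be absent, as any of the three may.
- router: bystander: flat black router, 110 x 150 x 30 mm, origin at its underside.
- cd_stack: bystander: stack of disc cases, 125 x 142 x 70 mm, origin at its underside.
- remote: bystander: black remote control, 170 x 45 x 18 mm, long along its x, origin at its underside.
Mind the look-alikes: they are no part of the job. Leave any red look-alike of the part that bears adapter_b_mid alone. Leave any pink look-alike of the part that bears adapter_c_mid alone.

How it is judged (in metres and radians):
On the way, in this order (a step that is already met when the one before it is completed fails the run):
1. the strip is switched off (value of joint rocker above 0.3 rad), for 0.2 s.
2. the rack is widened and its pin has popped into the second hole (value of joint slide above 0.046 m and value of joint pin below 0.003 m), for 0.2 s.
At the end, for the whole second after the job is handed in: Rocker off (over 0.30 rad), rack wide (over 46 mm), pin out (under 3 mm pressed); every adapter present lies still in a slot, level within 0.12 rad, along the rack within 0.2 rad, its middle 45 to 59 mm high and within 30 mm of half-way between the combs (all of step 2 and value of joint rocker above 0.3 rad and angle between adapter_a_mid's own z axis and vertical between 1.45 and 1.69 rad and angle between the z axis of each of adapter_a_mid, adapter_b_mid, adapter_c_mid and the x axis of rack, either way round below 0.2 rad and z of adapter_a_mid in the frame of rack between 0.045 and 0.059 m and x of adapter_a_mid in the frame of rack between 0.015 and 0.075 m and y of adapter_a_mid in the frame of rack between -0.1 and 0.1 m and linear speed of each of adapter_a, adapter_b, adapter_c below 0.02 m/s and angle between adapter_b_mid's own z axis and vertical between 1.45 and 1.69 rad and z of adapter_b_mid in the frame of rack between 0.045 and 0.059 m and x of adapter_b_mid in the frame of rack between 0.015 and 0.075 m and y of adapter_b_mid in the frame of rack between -0.1 and 0.1 m and angle between adapter_c_mid's own z axis and vertical between 1.45 and 1.69 rad and z of adapter_c_mid in the frame of rack between 0.045 and 0.059 m and x of adapter_c_mid in the frame of rack between 0.015 and 0.075 m and y of adapter_c_mid in the frame of rack between -0.1 and 0.1 m); the robot touches nothing.
It fails at once if an adapter is unplugged while the strip is still on (value of joint rocker below 0.15 rad and z of any of adapter_a_mid, adapter_b_mid, adapter_c_mid in the frame of strip above 0.12 m).
It fails at once if a bystander is pushed away (distance of any of router, cd_stack, remote from where it was at the start of the episode above 0.04 m).
Of adapter_a, adapter_b, adapter_c only 2 to 3 are there at a start; the rules pass over those that are not, and their reading is None.
At some moment in a run one of adapter_a, adapter_b, adapter_c may be knocked a few centimetres aside while the robot is not near it.
Once in a run the grip may slacken for a moment while it holds something.
It also fails if it takes over 210 s, if anything falls off the work surface, if the arm or the gripper's body presses on something with over 40 N, if the wrist force passes 120 N, or if a joint passes its speed limit or range.

## Working session

There is one attempt and no reset: what is moved stays moved. The work goes in short steps, Python scripts to look and compute and a tool call to move; the robot and the scene stay as the last step left them, time stands still between calls to the robot, and variables do not carry over. Pictures are saved under pics/ and viewed, at most 14 in all, crops included, and the job is handed in when it is done.

Besides the shell and the picture viewer there is one more tool, called after ">>>" as a command line: name --argument value ..., lists and objects as JSON in quotes. apply_moves: Moves the arm, as the interface text tells. Its arguments: {"type":"object","properties":{"rows":{"type":"array","items":{"type":"object","properties":{"x":{"type":"number"},"y":{"type":"number"},"z":{"type":"number"},"rx":{"type":"number"},"ry":{"type":"number"},"rz":{"type":"number"},"claw":{"type":"number"}}}},"grip_force":{"type":"number"}},"required":["rows"]}

```bash
mkdir -p pics; cat > h.py <<'E'
import numpy as np, cv2
from scipy.spatial.transform import Rotation as R
from cell import *
def K(c):
    f=200/np.tan(np.radians(c['fovy'])/2); return np.array([[f,0,c['cx']],[0,f,c['cy']],[0,0,1]])
def w2c(name,st=None):
    c=get_calibration(name)
    if name!='wrist': M=np.array(c['world_to_cam'])
    else:
        st=st or get_state(); T=np.eye(4); T[:3,:3]=R.from_euler('xyz',st['eef_rot']).as_matrix(); T[:3,3]=st['tool_pos']
        M=np.linalg.inv(T@np.array(c['hand_eye']))
    return c,np.diag([1,-1,-1,1])@M
def proj(P,name,st=None):
    c,M=w2c(name,st); P=np.atleast_2d(np.array(P,float))
    return cv2.projectPoints(P,cv2.Rodrigues(M[:3,:3])[0],M[:3,3],K(c),np.array(c['dist_coeffs'],float))[0][:,0]
def ray(px,name,st=None):
    c,M=w2c(name,st)
    u=cv2.undistortPoints(np.array(px,float).reshape(-1,1,2),K(c),np.array(c['dist_coeffs'],float))[:,0]
    d=np.c_[u,np.ones(len(u))]@M[:3,:3]; o=-M[:3,:3].T@M[:3,3]
    return o,d
def atz(px,z,name,st=None):
    o,d=ray(px,name,st); return o+d*((z-o[2])/d[:,2])[:,None]
def save(im,n): cv2.imwrite(f'pics/{n}.png',im[...,::-1])
E
cat > a.py <<'E'
from h import *
s=get_state(); print({k:np.round(v,3) for k,v in s.items()})
for n in ['scene','top']:
    im=snapshot(n); save(im,n)
    for q,z in [('strip',0),('rocker_press',47),('rack',0),('pin_tip',30),('rack_mid',52),('adapter_a_mid',78+27),('router',0),('cd_stack',0),('remote',0)]:
        for r in place_of(q,n)[:4]:
            print(n,q,round(r['score'],2),np.round(r['point']),np.round(atz(r['point'],z,n)[0]))
E
python3 a.py
```

```text
{'clock': np.float64(0.0), 'q': array([-1.115,  0.322, -0.07 ,  1.452,  0.023,  1.371, -0.057]), 'dq': array([ 0.002, -0.001, -0.002,  0.   , -0.002,  0.001, -0.001]), 'joint_efforts': array([-0.0000e+00, -4.9129e+01, -4.0400e-01, -3.1253e+01, -6.4000e-02,
        4.4000e-02,  0.0000e+00]), 'tool_pos': array([277.74 , 587.086, 221.49 ]), 'eef_rot': array([-3.14,  0.  ,  2.7 ]), 'force': array([ 0.527,  0.861, -0.177]), 'moment': array([ 0.026, -0.01 , -0.014]), 'grip_force': np.float64(0.0), 'width': np.float64(86.817)}
scene strip 0.95 [254. 246.] [ 505. -193.    0.]
scene strip 0.52 [290. 220.] [478. -56.   0.]
scene rocker_press 0.47 [291. 220.] [505. -63.  47.]
scene rack 0.98 [366. 200.] [531. 189.   0.]
scene rack_mid 0.9 [373. 196.] [554. 194.  52.]
scene rack_mid 0.41 [185. 211.] [ 323. -331.   52.]
scene router 0.77 [181. 210.] [ 279. -341.    0.]
scene router 0.38 [236. 236.] [ 447. -226.    0.]
scene cd_stack 0.77 [369. 129.] [283. 361.   0.]
scene remote 0.93 [350. 293.] [771. -16.   0.]
top strip 0.9 [375. 211.] [ 487. -180.    0.]
top rocker_press 0.5 [335. 205.] [504. -61.  47.]
top rack 0.83 [248. 201.] [521. 191.   0.]
top pin_tip 0.61 [396. 204.] [ 505. -236.   30.]
top rack_mid 0.88 [245. 187.] [555. 192.  52.]
top adapter_a_mid 0.31 [365. 204.] [ 502. -140.  105.]
top router 0.92 [426. 284.] [ 275. -327.    0.]
top router 0.59 [334. 203.] [512. -60.   0.]
top cd_stack 0.79 [188. 283.] [285. 362.   0.]
top remote 0.98 [315. 118.] [766.  -6.   0.]
```

```bash
python3 -c "
from h import *
for n in ['scene','top','wrist']:
    c=get_calibration(n);print(c)"
```

```text
{'fovy': 50.24674351043351, 'cx': 317.35182096759877, 'cy': 204.08036233403777, 'dist_coeffs': array([-0.08137538,  0.        ,  0.        ,  0.        ,  0.        ]), 'world_to_cam': array([[ 4.87606296e-01,  8.73063600e-01,  2.23879737e-04,
        -2.68674614e+02],
       [-7.41861512e-01,  4.14194664e-01,  5.27336967e-01,
         3.27928196e+02],
       [ 4.60305981e-01, -2.57298913e-01,  8.49656209e-01,
        -1.55543270e+03],
       [ 0.00000000e+00,  0.00000000e+00,  0.00000000e+00,
         1.00000000e+00]])}
{'fovy': 44.06202898792344, 'cx': 317.9879155965702, 'cy': 196.26533213808102, 'dist_coeffs': array([-0.08326391,  0.        ,  0.        ,  0.        ,  0.        ]), 'world_to_cam': array([[-8.64962945e-03, -9.99695195e-01,  2.31236144e-02,
        -9.36422753e+00],
       [ 9.95958314e-01, -6.54530122e-03,  8.95778728e-02,
        -5.30577946e+02],
       [-8.93992179e-02,  2.38049714e-02,  9.95711355e-01,
        -1.39442253e+03],
       [ 0.00000000e+00,  0.00000000e+00,  0.00000000e+00,
         1.00000000e+00]])}
{'fovy': 59.67308854794211, 'cx': 327.3449624368812, 'cy': 196.12307215102382, 'dist_coeffs': array([-0.06235052,  0.        ,  0.        ,  0.        ,  0.        ]), 'hand_eye': array([[-7.04428743e-04,  9.64363895e-01,  2.64578500e-01,
         7.13469834e+01],
       [ 9.99999730e-01,  7.35251943e-04, -1.74688245e-05,
        -1.93906319e-01],
       [-2.11378160e-04,  2.64578416e-01, -9.64364152e-01,
        -1.61463817e+02],
       [ 0.00000000e+00,  0.00000000e+00,  0.00000000e+00,
         1.00000000e+00]])}
```

View pics/scene.png

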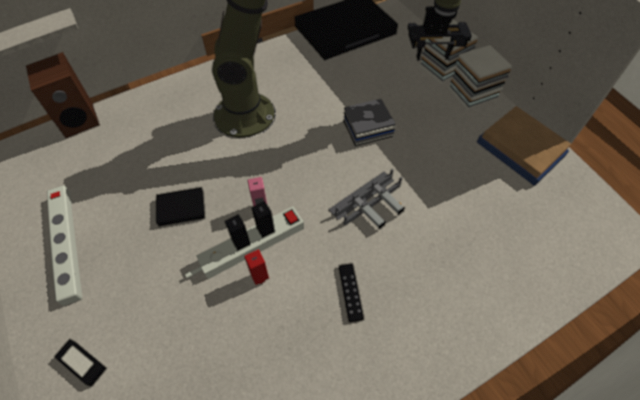

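View pics/top.png

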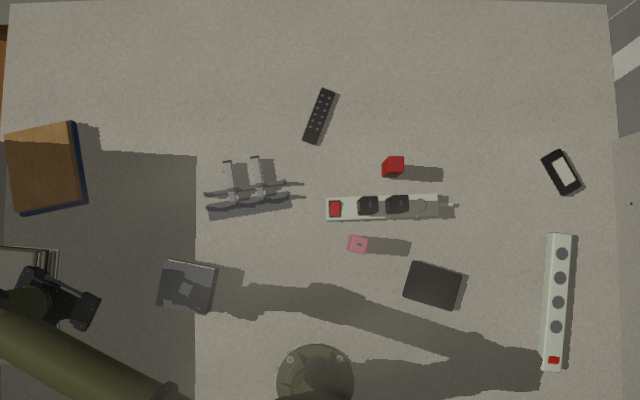

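Scene shows: strip near x≈500 with two adapters (b, c) at top-image (368,204),(397,203), socket a empty at (421,207), rocker at (335,208). The red and pink boxes at (393,166) and (358,244) are look-alikes, and the rack is at (248,190). I'll look closer with the wrist camera, rack first.

>>> apply_moves --rows '[{"x": -40, "y": -19, "z": -8, "rz": 1.1, "claw": -1}, {"x": -40, "y": -19, "z": -8, "rz": 1.1, "claw": -1}, {"x": -40, "y": -19, "z": -8, "rz": 1.1, "claw": -1}, {"x": -40, "y": -19, "z": -8, "rz": 1.1, "claw": -1}, {"x": -40, "y": -19, "z": -8, "rz": 1.1, "claw": -1}, {"x": -40, "y": -19, "z": -8, "rz": 1.1, "claw": -1}, {"x": -40, "y": -19, "z": -8, "rz": 1.1, "claw": -1}, {"x": -40, "y": -19, "z": -8, "rz": 1.1, "claw": -1}, {"x": -40, "y": -19, "z": -8, "rz": 1.1, "claw": -1}, {"x": -40, "y": -19, "z": -8, "rz": 1.1, "claw": -1}, {"x": -40, "y": -19, "z": -8, "rz": 1.1, "claw": -1}, {"x": -40, "y": -19, "z": -8, "rz": 1.1, "claw": -1}, {"x": -40, "y": -19, "z": -8, "rz": 1.1, "claw": -1}, {"x": -40, "y": -19, "z": -8, "rz": 1.1, "claw": -1}]'

```text
validation failed for argument at $.ro...
```

```bash
cat > v.py <<'E'
import sys
from h import *
n=sys.argv[1]
s=get_state(); print(np.round(s['tool_pos']),np.round(s['eef_rot'],3),np.round(s['q'],2))
im=snapshot('wrist'); save(im,n); np.save(n+'.npy',np.r_[s['tool_pos'],s['eef_rot']])
for q in sys.argv[2:]:
    q,z=q.split(':')
    for r in place_of(q,'wrist')[:4]:
        print(q,round(r['score'],2),np.round(r['point']),np.round(atz(r['point'],float(z),'wrist',s)[0],1))
E
python3 v.py w1 rack:0 rack_mid:52 pin_tip:30
```

```text
[278. 588. 223.] [3.141 0.    2.7  ] [-1.11  0.32 -0.07  1.45  0.02  1.37 -0.06]
```

View pics/w1.png

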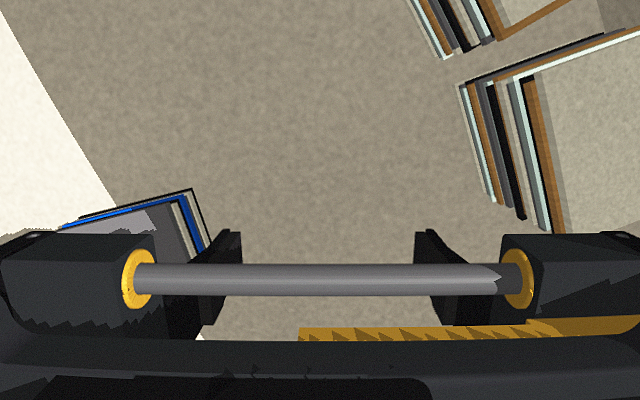

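The picture shows only books and the open fingers (fingertips near (230,280) and (430,280)), because the move was refused. I'll retry in a different form.

>>> apply_moves --rows '[{"x": -4, "y": -2, "z": -2, "rx": 0, "ry": 0, "rz": 0.12, "claw": -1}]'

```text
clock: 1.3
tool_pos: [298.3, 555.5, 239.0]
eef_rot: [-3.136, -0.005, 2.589]
force: [-0.4, 0.1, 0.1]
width: 83.8
grip_force: 0.0
```

>>> apply_moves --rows '[{"x": -44, "y": -23.4, "z": -8, "rx": 0, "ry": 0, "rz": 1.02, "claw": -1}, {"x": -44, "y": -23.4, "z": -8, "rx": 0, "ry": 0, "rz": 1.02, "claw": -1}, {"x": -44, "y": -23.4, "z": -8, "rx": 0, "ry": 0, "rz": 1.02, "claw": -1}, {"x": -44, "y": -23.4, "z": -8, "rx": 0, "ry": 0, "rz": 1.02, "claw": -1}, {"x": -44, "y": -23.4, "z": -8, "rx": 0, "ry": 0, "rz": 1.02, "claw": -1}, {"x": -44, "y": -23.4, "z": -8, "rx": 0, "ry": 0, "rz": 1.02, "claw": -1}, {"x": -44, "y": -23.4, "z": -8, "rx": 0, "ry": 0, "rz": 1.02, "claw": -1}, {"x": -44, "y": -23.4, "z": -8, "rx": 0, "ry": 0, "rz": 1.02, "claw": -1}, {"x": -44, "y": -23.4, "z": -8, "rx": 0, "ry": 0, "rz": 1.02, "claw": -1}, {"x": -44, "y": -23.4, "z": -8, "rx": 0, "ry": 0, "rz": 1.02, "claw": -1}, {"x": -44, "y": -23.4, "z": -8, "rx": 0, "ry": 0, "rz": 1.02, "claw": -1}, {"x": -44, "y": -23.4, "z": -8, "rx": 0, "ry": 0, "rz": 1.02, "claw": -1}, {"x": -44, "y": -23.4, "z": -8, "rx": 0, "ry": 0, "rz": 1.02, "claw": -1}, {"x": -44, "y": -23.4, "z": -8, "rx": 0, "ry": 0, "rz": 1.02, "claw": -1}]'

```text
clock: 2.7
tool_pos: [552.4, 122.3, 322.2]
eef_rot: [-3.141, -0.001, 1.563]
force: [0.2, -0.6, -0.6]
width: 0.6
grip_force: 0.0
```

```bash
python3 v.py w2 rack:0 rack_mid:52 pin_tip:30
```

```text
[552. 122. 322.] [-3.141e+00 -1.000e-03  1.563e+00] [-0.63  0.11  0.4   1.52 -0.04  1.52 -0.23]
rack 0.86 [301. 106.] [518.1 188.2   0. ]
rack_mid 0.65 [338.  99.] [566.7 196.6  52. ]
pin_tip 0.51 [373.  40.] [609.9 265.9  30. ]
```

View pics/w2.png

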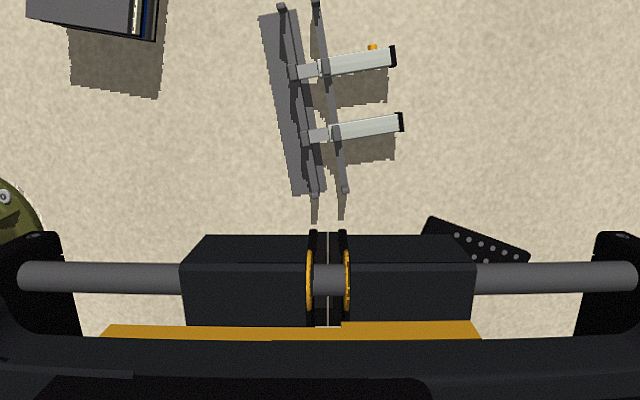

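The rack shows the near comb at left (~(290,110)), white outer tubes ending at (395,56) and (402,122), and the brass pin at (372,47). I'll fit its pose.

```bash
cat > fit.py <<'E'
from h import *
from scipy.optimize import least_squares
def rc(p,P):
    c,s=np.cos(p[2]),np.sin(p[2]); P=np.array(P,float)
    return np.c_[p[0]+c*P[:,0]-s*P[:,1],p[1]+s*P[:,0]+c*P[:,1],P[:,2]]
def fit(P,px,cam,st,p0):
    px=np.array(px,float)
    r=least_squares(lambda p:(proj(rc(p,P),cam,st)-px).ravel(),p0,loss='soft_l1',x_scale=[10,10,.05])
    return r.x,(proj(rc(r.x,P),cam,st)-px)
def ld(n): 
    a=np.load(n+'.npy'); return dict(tool_pos=a[:3],eef_rot=a[3:])
E
python3 - <<'E'
from fit import *
st=ld('w2'); im=cv2.imread('pics/w2.png')
P=[(120,51,41),(120,29,41),(120,-29,41),(120,-51,41),(100,58,30)]
px=[(395,46),(396,66),(402,113),(403,131),(372,46)]
p,e=fit(P,px,'wrist',st,[520,188,.13]); print(p,np.round(e,1))
Q=[]
for x in (-5,5,35,45):
    for y in (-118,118): Q.append((x,y,52))
for y in(-51,-29,29,51): Q+= [(30,y,41),(120,y,41)]
Q+=[(100,58,30)]
for u in proj(rc(p,Q),'wrist',st): cv2.circle(im,tuple(int(round(v)) for v in u),2,(0,0,255),-1)
cv2.imwrite('pics/f1.png',cv2.resize(im[0:230,230:460],None,fx=2.6,fy=2.6,interpolation=cv2.INTER_NEAREST))
E
```

```text
[5.22692243e+02 1.87012296e+02 1.66780647e-01] [[-1.8  0.5]
 [-0.4 -0.5]
 [-0.3  0.7]
 [ 0.8  0.3]
 [ 2.6 -1.3]]
```

View pics/f1.png

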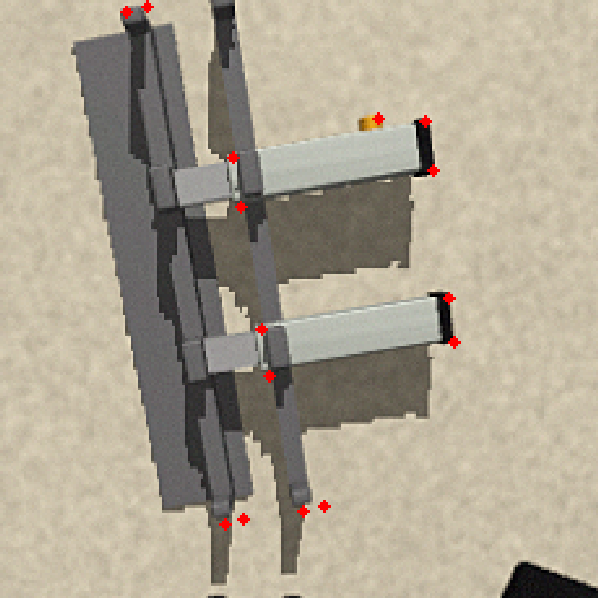

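>>> apply_moves --rows '[{"x": -38.5, "y": -4, "z": -3, "rx": 0, "ry": 0, "rz": 0, "claw": -1}, {"x": -38.5, "y": -4, "z": -3, "rx": 0, "ry": 0, "rz": 0, "claw": -1}, {"x": -38.5, "y": -4, "z": -3, "rx": 0, "ry": 0, "rz": 0, "claw": -1}, {"x": -38.5, "y": -4, "z": -3, "rx": 0, "ry": 0, "rz": 0, "claw": -1}, {"x": -38.5, "y": -4, "z": -3, "rx": 0, "ry": 0, "rz": 0, "claw": -1}, {"x": -38.5, "y": -4, "z": -3, "rx": 0, "ry": 0, "rz": 0, "claw": -1}, {"x": -38.5, "y": -4, "z": -3, "rx": 0, "ry": 0, "rz": 0, "claw": -1}, {"x": -38.5, "y": -4, "z": -3, "rx": 0, "ry": 0, "rz": 0, "claw": -1}, {"x": -38.5, "y": -4, "z": -3, "rx": 0, "ry": 0, "rz": 0, "claw": -1}, {"x": -38.5, "y": -4, "z": -3, "rx": 0, "ry": 0, "rz": 0, "claw": -1}, {"x": -38.5, "y": -4, "z": -3, "rx": 0, "ry": 0, "rz": 0, "claw": -1}]'

```text
clock: 4.0
tool_pos: [509.8, -262.6, 352.3]
eef_rot: [-3.141, -0.001, 1.563]
force: [0.0, 0.1, -0.1]
width: 0.2
grip_force: 0.0
```

```bash
python3 v.py w3 strip:0 rocker_press:47 adapter_a_mid:105 adapter_b_mid:105 router:0
```

```text
[ 510. -263.  352.] [-3.141e+00 -1.000e-03  1.563e+00] [-0.21  0.14  0.73  1.45 -0.1   1.59  0.51]
strip 0.74 [320. 106.] [ 500.2 -196.8    0. ]
adapter_b_mid 0.76 [407. 126.] [ 603.6 -218.7  105. ]
router 0.91 [176. 202.] [ 275.1 -339.3    0. ]
router 0.73 [316. 103.] [ 495.5 -193.3    0. ]
```

View pics/w3.png

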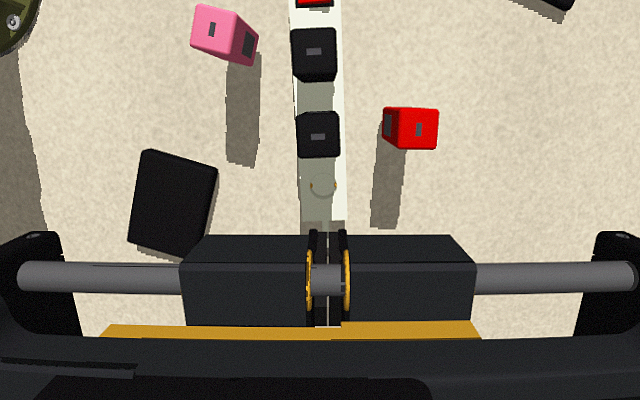

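Wrist view of the strip: c at (314,55), b at (318,135), empty socket a at (322,187), pink look-alike at (222,35), red one at (412,128), router at (175,203). I'll refit the rack with the comb ends and fit the strip.

```bash
python3 - <<'E'
from fit import *
st=ld('w2')
Z=lambda a,b:(230+a/2.6,b/2.6)
def P(s): return [(120+s,51,41),(120+s,29,41),(120+s,-29,41),(120+s,-51,41),(100,58,30),(0,-118,52),(0,118,52),(40+s,-118,52),(30+s,51,41),(30+s,-51,41)]
px=np.array([Z(425,119),Z(433,172),Z(445,295),Z(451,343),Z(369,117),Z(222,514),Z(133,6),Z(301,502),Z(232,152),Z(264,369)])
f=lambda p:(proj(rc(p,P(p[3])),'wrist',st)-px).ravel()
r=least_squares(f,[520,188,.14,0],loss='soft_l1',x_scale=[10,10,.05,5]);print(r.x,'\n',np.round(f(r.x).reshape(-1,2),1))
# strip from top
a=atz([(334.5,208.5)],47,'top')[0]; b=atz([(420.5,207.5)],45,'top')[0]; d=a-b
print('top strip',a,b,np.arctan2(-d[0],d[1]),np.hypot(*d[:2]))
st=ld('w3'); 
sk=atz([(323,187)],45,'wrist',st)[0]; print('w3 socket a',sk)
for l,px in dict(b=(318,136),c=(314,51)).items(): print(l,atz([px],165,'wrist',st)[0])
for l,px in dict(pink=(212,29),red=(419,129)).items(): print(l,atz([px],120,'wrist',st)[0])
p=[a[0]*0+sk[0],sk[1],np.arctan2(-d[0],d[1])]
p=[p[0]-110*np.sin(p[2]),p[1]+110*np.cos(p[2]),p[2]]; print(p)
im=cv2.imread('pics/w3.png')
Q=[(x,y,45) for x in(-32,32) for y in(-160,-100,-60,0)]+[(x,y+s,z) for y in(-30,50) for x in (-22,22) for s in(-22,22) for z in (45,165)]
for u in proj(rc(p,Q),'wrist',st): cv2.circle(im,tuple(int(round(v)) for v in u),1,(0,255,255),-1)
cv2.imwrite('pics/f2.png',cv2.resize(im[0:240,180:460],None,fx=2.4,fy=2.4,interpolation=cv2.INTER_NEAREST))
E
```

```text
[5.19044643e+02 1.88952496e+02 1.46599737e-01 2.92345046e+00] 
 [[ 0.2  0.6]
 [-0.8 -0.7]
 [-0.2  0.3]
 [-0.7 -0.5]
 [ 0.9 -0.4]
 [-0.7  1.2]
 [-0.2 -1.3]
 [ 2.   0.9]
 [-0.  -0.2]
 [ 0.5  0.4]]
top strip [493.48419118 -59.11369364  47.        ] [ 494.58937676 -304.35772383   45.        ] 0.00450644243247629 245.24652042475864
w3 socket a [ 504.13286237 -305.86392908   45.        ]
b [ 501.57760663 -224.37442804  165.        ]
c [ 499.01057081 -144.69511242  165.        ]
pink [ 390.05323677 -114.56207886  120.        ]
red [ 613.48360671 -221.59816082  120.        ]
[np.float64(503.6371553836675), np.float64(-195.86504601502568), np.float64(0.00450644243247629)]
```

View pics/f2.png

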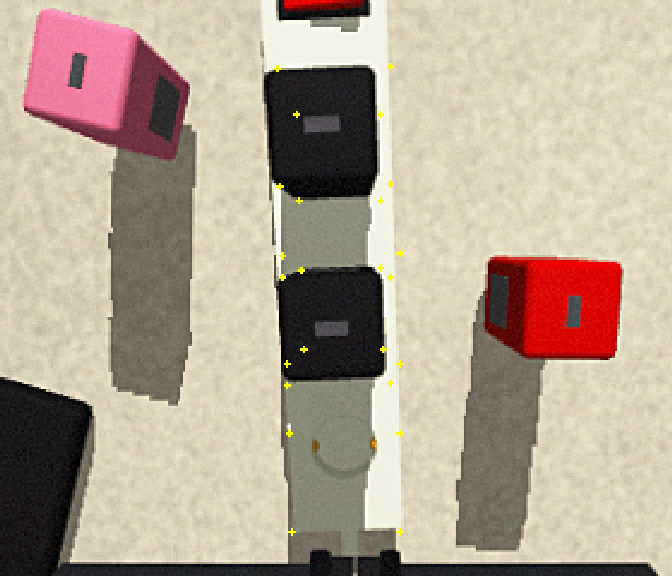

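Fits: rack ≈ (519,189, yaw 0.147), strip ≈ (500.6,-195, yaw 0.032), rocker press point ≈ (509,-60). I'll move above the rocker.

>>> apply_moves --rows '[{"x": 20.3, "y": -0.4, "z": 5, "rx": 0, "ry": 0, "rz": -0.04, "claw": -1}, {"x": 20.3, "y": -0.4, "z": 5, "rx": 0, "ry": 0, "rz": -0.04, "claw": -1}, {"x": 20.3, "y": -0.4, "z": 5, "rx": 0, "ry": 0, "rz": -0.04, "claw": -1}, {"x": 20.3, "y": -0.4, "z": 5, "rx": 0, "ry": 0, "rz": -0.04, "claw": -1}, {"x": 20.3, "y": -0.4, "z": 5, "rx": 0, "ry": 0, "rz": -0.04, "claw": -1}, {"x": 20.3, "y": -0.4, "z": 10, "rx": 0, "ry": 0, "rz": -0.04, "claw": -1}, {"x": 20.3, "y": -0.4, "z": 15, "rx": 0, "ry": 0, "rz": -0.04, "claw": -1}, {"x": 20.3, "y": -0.4, "z": 19, "rx": 0, "ry": 0, "rz": -0.04, "claw": -1}, {"x": 20.3, "y": -0.4, "z": 23, "rx": 0, "ry": 0, "rz": -0.04, "claw": -1}, {"x": 20.3, "y": -0.4, "z": 26, "rx": 0, "ry": 0, "rz": -0.04, "claw": -1}, {"x": 20.3, "y": -0.4, "z": 28, "rx": 0, "ry": 0, "rz": -0.04, "claw": -1}, {"x": 20.3, "y": -0.4, "z": 28.5, "rx": 0, "ry": 0, "rz": -0.04, "claw": -1}, {"x": 20.3, "y": -0.4, "z": 28.5, "rx": 0, "ry": 0, "rz": -0.04, "claw": -1}]'

```text
clock: 5.6
tool_pos: [507.1, -61.8, 67.4]
eef_rot: [-3.141, 0.0, 1.6]
force: [0.9, 1.0, 0.0]
width: 0.1
grip_force: 0.0
```

Now press down in small steps.

>>> apply_moves --rows '[{"x": 0.1, "y": 0.2, "z": 0.5, "rx": 0, "ry": 0, "rz": 0, "claw": -1}, {"x": 0.1, "y": 0.2, "z": 1.0, "rx": 0, "ry": 0, "rz": 0, "claw": -1}, {"x": 0.1, "y": 0.2, "z": 1.4, "rx": 0, "ry": 0, "rz": 0, "claw": -1}, {"x": 0.1, "y": 0.2, "z": 1.7, "rx": 0, "ry": 0, "rz": 0, "claw": -1}, {"x": 0.1, "y": 0.2, "z": 1.9, "rx": 0, "ry": 0, "rz": 0, "claw": -1}, {"x": 0.1, "y": 0.2, "z": 2.1, "rx": 0, "ry": 0, "rz": 0, "claw": -1}, {"x": 0.1, "y": 0.2, "z": 2.1, "rx": 0, "ry": 0, "rz": 0, "claw": -1}]'

```text
clock: 6.3
tool_pos: [512.9, -60.3, 51.1]
eef_rot: [3.135, -0.002, 1.6]
force: [-3.5, 0.2, 26.5]
width: 0.4
grip_force: 12.2
```

>>> apply_moves --rows '[{"x": 0, "y": 0, "z": -2, "rx": 0, "ry": 0, "rz": 0, "claw": -1}, {"x": 0, "y": 0, "z": -7, "rx": 0, "ry": 0, "rz": 0, "claw": -1}, {"x": 0, "y": 0, "z": -12, "rx": 0, "ry": 0, "rz": 0, "claw": -1}, {"x": -2, "y": 0, "z": -16, "rx": 0, "ry": 0, "rz": 0, "claw": -1}, {"x": -5, "y": 0, "z": -19, "rx": 0, "ry": 0, "rz": 0, "claw": -1}, {"x": -5, "y": 0, "z": -19, "rx": 0, "ry": 0, "rz": 0, "claw": -1}, {"x": -5, "y": 0, "z": -19, "rx": 0, "ry": 0, "rz": 0, "claw": -1}]'

```text
clock: 7.0
tool_pos: [510.5, -110.9, 236.8]
eef_rot: [3.141, -0.001, 1.598]
force: [-0.4, 0.3, 0.1]
width: 0.5
grip_force: 0.0
```

```bash
python3 v.py w4 rocker_press:47; python3 -c "
import cv2;im=cv2.imread('pics/w4.png');cv2.imwrite('pics/w4c.png',cv2.resize(im[40:240,220:420],None,fx=2.5,fy=2.5))"
```

```text
[ 510. -111.  237.] [ 3.141e+00 -1.000e-03  1.598e+00] [-0.41  0.03  0.6   1.76 -0.02  1.35  0.21]
rocker_press 0.61 [326. 122.] [508.4 -59.4  47. ]
```

View pics/w4c.png

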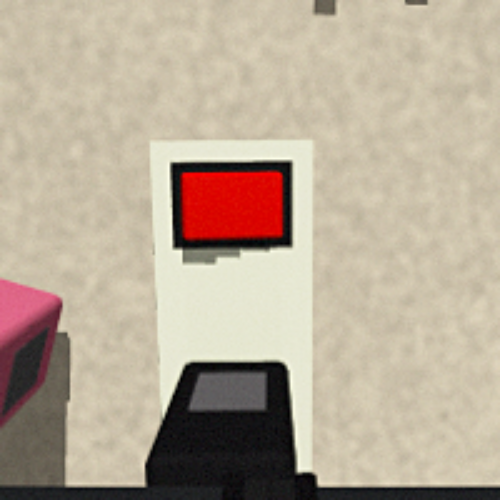

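The rocker's shadow has moved from its +x side to its -x side (crop (210,255)), so it is now off. Next I'll hover by the pin.

>>> apply_moves --rows '[{"x": 36.3, "y": 18, "z": 6.7, "rx": 0, "ry": 0, "rz": -1.69, "claw": 0.4}, {"x": 36.3, "y": 18, "z": 6.7, "rx": 0, "ry": 0, "rz": -1.69, "claw": 0.4}, {"x": 36.3, "y": 18, "z": 6.7, "rx": 0, "ry": 0, "rz": -1.69, "claw": 0.4}, {"x": 36.3, "y": 18, "z": 6.7, "rx": 0, "ry": 0, "rz": -1.69, "claw": 0.4}, {"x": 36.3, "y": 18, "z": 6.7, "rx": 0, "ry": 0, "rz": -1.69, "claw": 0.4}, {"x": 36.3, "y": 18, "z": 6.7, "rx": 0, "ry": 0, "rz": -1.69, "claw": 0.4}, {"x": 36.3, "y": 18, "z": 6.7, "rx": 0, "ry": 0, "rz": -1.69, "claw": 0.4}, {"x": 36.3, "y": 18, "z": 6.7, "rx": 0, "ry": 0, "rz": -1.69, "claw": 0.4}, {"x": 36.3, "y": 18, "z": 6.7, "rx": 0, "ry": 0, "rz": -1.69, "claw": 0.4}, {"x": 36.3, "y": 18, "z": 6.7, "rx": 0, "ry": 0, "rz": -1.69, "claw": 0.4}, {"x": 36.3, "y": 18, "z": 6.7, "rx": 0, "ry": 0, "rz": -1.69, "claw": 0.4}, {"x": 36.3, "y": 18, "z": 6.7, "rx": 0, "ry": 0, "rz": -1.69, "claw": 0.4}, {"x": 36.3, "y": 18, "z": 6.7, "rx": 0, "ry": 0, "rz": -1.69, "claw": 0.4}, {"x": 36.3, "y": 18, "z": 6.7, "rx": 0, "ry": 0, "rz": -1.69, "claw": 0.4}]'

```text
clock: 8.5
tool_pos: [678.9, 258.3, 167.9]
eef_rot: [-3.142, -0.003, -2.993]
force: [0.0, 0.3, 0.0]
width: 60.9
grip_force: 0.0
```

```bash
cat > ov.py <<'E'
import sys
from fit import *
n,x,y,th,sl=sys.argv[1],*map(float,sys.argv[2:6]); st=ld(n); im=cv2.imread(f'pics/{n}.png'); p=[x,y,th]
Q=[(a,b,52) for a in(-5,5,35+sl,45+sl) for b in(-118,-110,-50,-30,30,50,110,118)]
for b in(-51,-29,29,51): Q+=[(30+sl,b,41),(120+sl,b,41)]
Q+=[(100,58,30)]
for u in proj(rc(p,Q),'wrist',st): cv2.circle(im,tuple(int(round(v)) for v in u),2,(0,0,255),-1)
cv2.imwrite(f'pics/{n}o.png',im)
E
python3 v.py w5 pin_tip:30 rack:0; python3 ov.py w5 519 189 .147 2.9
```

```text
[679. 258. 168.] [-3.142e+00 -3.000e-03 -2.993e+00] [-0.53  0.51  0.19  1.31 -0.1   1.33  1.38]
pin_tip 0.46 [349. 104.] [608.1 265.4  30. ]
rack 0.53 [267.  28.] [553.2 185.4   0. ]
```

View pics/w5o.png

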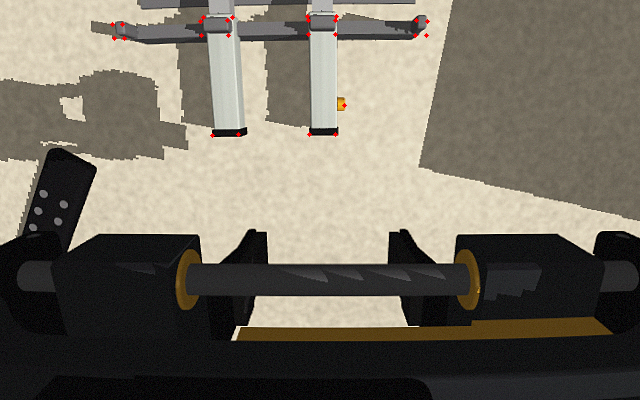

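The fit overlays the combs, tube ends and pin (342,104) well. I'll move over the pin and down.

>>> apply_moves --rows '[{"x": 4, "y": -0.1, "z": 2, "rx": 0, "ry": 0, "rz": 0, "claw": 0.4}, {"x": 6.8, "y": -0.15, "z": 5, "rx": 0, "ry": 0, "rz": 0, "claw": 0.4}, {"x": 6.8, "y": -0.15, "z": 8, "rx": 0, "ry": 0, "rz": 0, "claw": 0.4}, {"x": 6.8, "y": -0.15, "z": 11, "rx": 0, "ry": 0, "rz": 0, "claw": 0.4}, {"x": 6.8, "y": -0.15, "z": 13.5, "rx": 0, "ry": 0, "rz": 0, "claw": 0.4}, {"x": 6.8, "y": -0.15, "z": 15, "rx": 0, "ry": 0, "rz": 0, "claw": 0.4}, {"x": 6.8, "y": -0.15, "z": 15.4, "rx": 0, "ry": 0, "rz": 0, "claw": 0.4}, {"x": 6.8, "y": -0.15, "z": 15.4, "rx": 0, "ry": 0, "rz": 0, "claw": 0.4}]'

```text
clock: 9.45
tool_pos: [613.2, 246.2, 15.6]
eef_rot: [-3.142, -0.0, -2.994]
force: [0.1, -0.5, 0.1]
width: 61.3
grip_force: 0.0
```

>>> apply_moves --rows '[{"x": 0, "y": 0, "z": 0, "rx": 0, "ry": 0, "rz": 0, "claw": -0.2}, {"x": 0, "y": 0, "z": 0, "rx": 0, "ry": 0, "rz": 0, "claw": -0.4}, {"x": 0, "y": 0, "z": 0, "rx": 0, "ry": 0, "rz": 0, "claw": -1}, {"x": 0, "y": 0, "z": 0, "rx": 0, "ry": 0, "rz": 0, "claw": -1}, {"x": 0, "y": 0, "z": 0, "rx": 0, "ry": 0, "rz": 0, "claw": -1}, {"x": 0, "y": 0, "z": 0, "rx": 0, "ry": 0, "rz": 0, "claw": -1}]' --grip_force 25

```text
clock: 10.05
tool_pos: [613.6, 245.0, 16.1]
eef_rot: [-3.14, 0.001, -2.993]
force: [-0.9, 3.5, 1.8]
width: 22.1
grip_force: 25.0
```

>>> apply_moves --rows '[{"x": -0.5, "y": 0, "z": 0, "rx": 0, "ry": 0, "rz": 0, "claw": -1}, {"x": -1, "y": 0, "z": 0, "rx": 0, "ry": 0, "rz": 0, "claw": -1}, {"x": -1.5, "y": 0, "z": 0, "rx": 0, "ry": 0, "rz": 0, "claw": -1}, {"x": -2, "y": 0, "z": 0, "rx": 0, "ry": 0, "rz": 0, "claw": -1}, {"x": -2.5, "y": 0, "z": 0, "rx": 0, "ry": 0, "rz": 0, "claw": -1}, {"x": -3, "y": 0, "z": 0, "rx": 0, "ry": 0, "rz": 0, "claw": -1}, {"x": -3.5, "y": 0, "z": 0, "rx": 0, "ry": 0, "rz": 0, "claw": -1}, {"x": -4, "y": 0, "z": 0, "rx": 0, "ry": 0, "rz": 0, "claw": -1}, {"x": -4.3, "y": 0, "z": 0, "rx": 0, "ry": 0, "rz": 0, "claw": -1}, {"x": -4.6, "y": 0, "z": 0, "rx": 0, "ry": 0, "rz": 0, "claw": -1}, {"x": -4.8, "y": 0, "z": 0, "rx": 0, "ry": 0, "rz": 0, "claw": -1}, {"x": -5.0, "y": 0, "z": 0, "rx": 0, "ry": 0, "rz": 0, "claw": -1}, {"x": -5.0, "y": 0, "z": 0, "rx": 0, "ry": 0, "rz": 0, "claw": -1}]'

```text
clock: 11.35
tool_pos: [663.3, 252.9, 16.1]
eef_rot: [-3.141, 0.001, -2.994]
force: [-1.7, -1.7, 4.5]
width: 21.8
grip_force: 25.0
```

>>> apply_moves --rows '[{"x": -0.2, "y": 0, "z": 0, "rx": 0, "ry": 0, "rz": 0, "claw": -1}, {"x": -0.3, "y": 0, "z": 0, "rx": 0, "ry": 0, "rz": 0, "claw": -1}, {"x": -0.3, "y": 0, "z": 0, "rx": 0, "ry": 0, "rz": 0, "claw": -1}]'

```text
clock: 11.65
tool_pos: [664.0, 253.0, 16.0]
eef_rot: [-3.141, -0.004, -2.993]
force: [-7.5, -4.3, 9.7]
width: 22.0
grip_force: 25.0
```

>>> apply_moves --rows '[{"x": 0, "y": 0, "z": 0, "rx": 0, "ry": 0, "rz": 0, "claw": 0.4}, {"x": 0, "y": 0, "z": 0, "rx": 0, "ry": 0, "rz": 0, "claw": 0.4}, {"x": 0, "y": 0, "z": 0, "rx": 0, "ry": 0, "rz": 0, "claw": 0.4}, {"x": 0, "y": 0, "z": 0, "rx": 0, "ry": 0, "rz": 0, "claw": 0.4}, {"x": 0, "y": 0, "z": -2, "rx": 0, "ry": 0, "rz": 0, "claw": 0.4}, {"x": 0, "y": 0, "z": -6, "rx": 0, "ry": 0, "rz": 0, "claw": 0.4}, {"x": 0, "y": 0, "z": -11, "rx": 0, "ry": 0, "rz": 0, "claw": 0.4}, {"x": -2, "y": 0, "z": -16, "rx": 0, "ry": 0, "rz": 0, "claw": 0.4}, {"x": -2, "y": 0, "z": -21, "rx": 0, "ry": 0, "rz": 0, "claw": 0.4}, {"x": -2, "y": 0, "z": -21, "rx": 0, "ry": 0, "rz": 0, "claw": 0.4}]'

```text
clock: 12.65
tool_pos: [689.3, 258.0, 234.8]
eef_rot: [3.138, 0.014, -2.994]
force: [0.1, 0.7, -0.3]
width: 60.9
grip_force: 0.0
```

```bash
python3 v.py w6 pin_tip:30 rack:0; python3 ov.py w6 519 189 .147 50; python3 -c "
import cv2;im=cv2.imread('pics/w6o.png');cv2.imwrite('pics/w6c.png',cv2.resize(im[0:230,150:490],None,fx=2.2,fy=2.2))"
```

```text
[689. 258. 235.] [ 3.138  0.014 -2.994] [-0.53  0.49  0.2   1.2  -0.1   1.44  1.38]
pin_tip 0.61 [344.  88.] [606.3 262.7  30. ]
```

View pics/w6c.png

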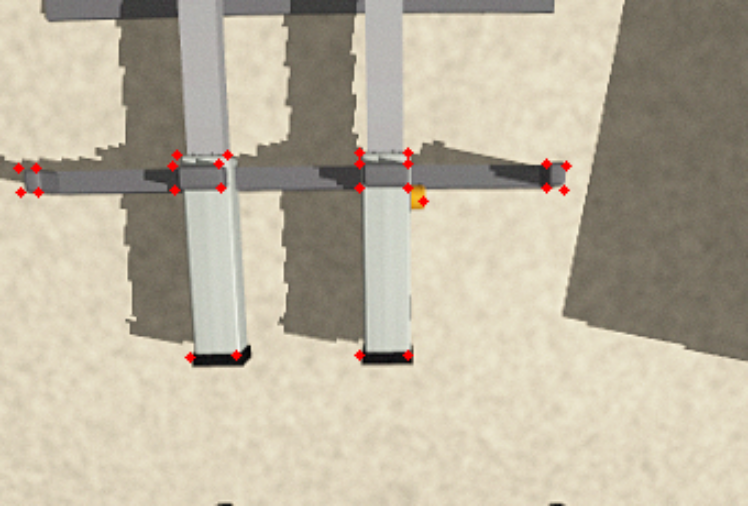

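The rack is wide (overlay at slide 50 mm matches) and the brass pin is proud at crop (418,197). Next is adapter c: I'll grasp from the +y side with the tool pitched 45°, so it can later be laid flat.

```bash
cat > mv.py <<'E'
from h import *
def go(pos,Rt,label=''):
    s=get_state(); R0=R.from_euler('xyz',s['eef_rot'])
    d=R0.inv().apply(np.array(pos)-s['tool_pos'])/10; rv=(R0.inv()*Rt).as_rotvec()
    print(label,'shift',np.round(d,2),'rv',np.round(rv,3))
G=lambda yaw,t: R.from_euler('z',yaw)*R.from_euler('x',np.pi)*R.from_euler('y',t)
E
python3 - <<'E'
from mv import *
Rt=G(1.603,-.785); print(Rt.as_matrix()[:,2])
z=Rt.as_matrix()[:,2]
g=np.array([499,-145.2,110]); tcp=g+2*z
go(tcp-150*z,Rt,'hover'); go(tcp-100*z,Rt,'pre')
E
```

```text
[ 0.02275843 -0.7064587  -0.70738827]
hover shift [ 23.14 -26.64   1.05] rv [ 0.659 -0.586  1.59 ]
pre shift [ 23.55 -30.15   4.58] rv [ 0.659 -0.586  1.59 ]
```

>>> apply_moves --rows '[{"x": 23.1, "y": -26.6, "z": 1, "rx": 0.659, "ry": -0.586, "rz": 1.59, "claw": 0.4}, {"x": 23.1, "y": -26.6, "z": 1, "rx": 0.659, "ry": -0.586, "rz": 1.59, "claw": 0.4}, {"x": 23.1, "y": -26.6, "z": 1, "rx": 0.659, "ry": -0.586, "rz": 1.59, "claw": 0.4}, {"x": 23.1, "y": -26.6, "z": 1, "rx": 0.659, "ry": -0.586, "rz": 1.59, "claw": 0.4}, {"x": 23.1, "y": -26.6, "z": 1, "rx": 0.659, "ry": -0.586, "rz": 1.59, "claw": 0.4}, {"x": 23.1, "y": -26.6, "z": 1, "rx": 0.659, "ry": -0.586, "rz": 1.59, "claw": 0.4}, {"x": 23.1, "y": -26.6, "z": 1, "rx": 0.659, "ry": -0.586, "rz": 1.59, "claw": 0.4}, {"x": 23.1, "y": -26.6, "z": 1, "rx": 0.659, "ry": -0.586, "rz": 1.59, "claw": 0.4}, {"x": 23.1, "y": -26.6, "z": 1, "rx": 0.659, "ry": -0.586, "rz": 1.59, "claw": 0.4}, {"x": 23.1, "y": -26.6, "z": 1, "rx": 0.659, "ry": -0.586, "rz": 1.59, "claw": 0.4}, {"x": 23.1, "y": -26.6, "z": 1, "rx": 0.659, "ry": -0.586, "rz": 1.59, "claw": 0.4}, {"x": 23.1, "y": -26.6, "z": 1, "rx": 0.659, "ry": -0.586, "rz": 1.59, "claw": 0.4}, {"x": 23.1, "y": -26.6, "z": 1, "rx": 0.659, "ry": -0.586, "rz": 1.59, "claw": 0.4}, {"x": 23.1, "y": -26.6, "z": 1, "rx": 0.659, "ry": -0.586, "rz": 1.59, "claw": 0.4}, {"x": 23.1, "y": -26.6, "z": 1, "rx": 0.659, "ry": -0.586, "rz": 1.59, "claw": 0.4}, {"x": 23.1, "y": -26.6, "z": 1, "rx": 0.659, "ry": -0.586, "rz": 1.59, "claw": 0.4}]'

```text
clock: 14.4
tool_pos: [495.7, -40.9, 215.8]
eef_rot: [-3.14, 0.784, 1.604]
force: [0.3, 0.5, -0.6]
width: 60.8
grip_force: 0.0
```

```bash
cat > chk.py <<'E'
from h import *
# adapter check from top camera: black cut-outs
im=snapshot('top'); s=get_state(); print(np.round(s['tool_pos'],1),np.round(s['eef_rot'],3),np.round(s['q'],2))
for r in cut_out('adapter_a_mid','top')[:5]:
    m=r['pixels']; print('top',round(r['score'],2),np.round(r['bbox']),im[m].mean(0).round(), np.round(atz([r['bbox'][:2]],110,'top')[0]))
E
python3 chk.py; python3 - <<'E'
from mv import *
Rt=G(1.603,-.785); z=Rt.as_matrix()[:,2]
tcp=np.array([499,-145.2,110])+2*z
go(tcp-80*z,Rt,'pre');go(tcp,Rt,'grasp')
im=snapshot('wrist'); save(im,'w7')
E
```

```text
[495.8 -40.8 215.9] [-3.141  0.784  1.604] [-0.74  0.16  0.29  1.89  0.66  1.49 -0.6 ]
top 0.52 [388. 208. 129.  20.] [131. 124. 113.] [ 490. -200.  110.]
top 0.45 [181. 287.  60.  56.] [93. 93. 89.] [283. 354. 110.]
pre shift [ 0.09 -0.03  7.08] rv [ 0.    -0.001  0.   ]
grasp shift [ 0.08 -0.03 15.08] rv [ 0.    -0.001  0.   ]
```

View pics/w7.png

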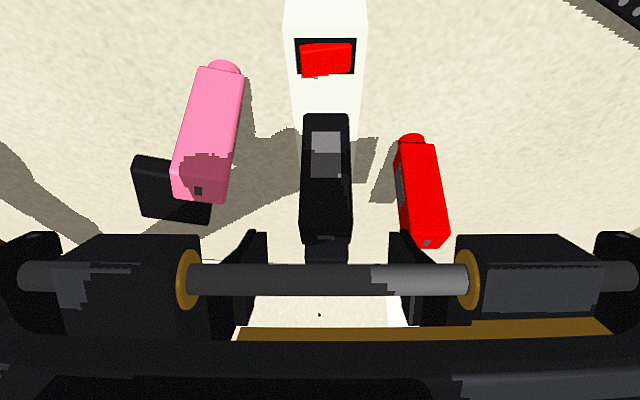

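The view shows adapter c (~(326,175)) centred between the fingers, pink left, red right, and the rocker off at (325,58). I'll advance and grip.

>>> apply_moves --rows '[{"x": 0.1, "y": 0, "z": 4, "rx": 0, "ry": 0, "rz": 0, "claw": 0.4}, {"x": 0.1, "y": 0, "z": 8, "rx": 0, "ry": 0, "rz": 0, "claw": 0.4}, {"x": 0.1, "y": 0, "z": 11, "rx": 0, "ry": 0, "rz": 0, "claw": 0.4}, {"x": 0.1, "y": 0, "z": 13.5, "rx": 0, "ry": 0, "rz": 0, "claw": 0.4}, {"x": 0.1, "y": 0, "z": 14.5, "rx": 0, "ry": 0, "rz": 0, "claw": 0.4}, {"x": 0.1, "y": 0, "z": 15.1, "rx": 0, "ry": 0, "rz": 0, "claw": 0.4}, {"x": 0.1, "y": 0, "z": 15.1, "rx": 0, "ry": 0, "rz": 0, "claw": 0.2}, {"x": 0.1, "y": 0, "z": 15.1, "rx": 0, "ry": 0, "rz": 0, "claw": -0.3}, {"x": 0.1, "y": 0, "z": 15.1, "rx": 0, "ry": 0, "rz": 0, "claw": -0.3}, {"x": 0.1, "y": 0, "z": 15.1, "rx": 0, "ry": 0, "rz": 0, "claw": -0.3}, {"x": 0.1, "y": 0, "z": 15.1, "rx": 0, "ry": 0, "rz": 0, "claw": -0.3}]' --grip_force 55

```text
clock: 15.65
tool_pos: [499.8, -145.5, 108.7]
eef_rot: [3.141, 0.785, 1.604]
force: [-2.2, 3.4, 6.0]
width: 43.8
grip_force: 54.7
```

>>> apply_moves --rows '[{"x": -0.3, "y": 0, "z": -0.3, "rx": 0, "ry": 0, "rz": 0, "claw": -0.3}, {"x": -0.6, "y": 0, "z": -0.6, "rx": 0, "ry": 0, "rz": 0, "claw": -0.3}, {"x": -0.9, "y": 0, "z": -0.9, "rx": 0, "ry": 0, "rz": 0, "claw": -0.3}, {"x": -1.2, "y": 0, "z": -1.2, "rx": 0, "ry": 0, "rz": 0, "claw": -0.3}, {"x": -1.6, "y": 0, "z": -1.6, "rx": 0, "ry": 0, "rz": 0, "claw": -0.3}, {"x": -2, "y": 0, "z": -2, "rx": 0, "ry": 0, "rz": 0, "claw": -0.3}, {"x": -3, "y": 0, "z": -3, "rx": 0, "ry": 0, "rz": 0, "claw": -0.3}, {"x": -5, "y": 0, "z": -5, "rx": 0, "ry": 0, "rz": 0, "claw": -0.3}, {"x": -7.5, "y": 0, "z": -7.5, "rx": 0, "ry": 0, "rz": 0, "claw": -0.3}, {"x": -10, "y": 0, "z": -10, "rx": 0, "ry": 0, "rz": 0, "claw": -0.3}, {"x": -10, "y": 0, "z": -10, "rx": 0, "ry": 0, "rz": 0, "claw": -0.3}]'

```text
clock: 16.75
tool_pos: [501.9, -146.7, 255.2]
eef_rot: [3.129, 0.784, 1.594]
force: [-0.3, 0.3, -1.6]
width: 43.6
grip_force: 54.6
```

c is out (held at 43.6 mm). I'll carry it to the rack's +80 slot, turning it to horizontal.

```bash
python3 - <<'E'
from mv import *
s=get_state();Rt=G(.147,.785); z=Rt.as_matrix()[:,2]
tcp=np.array([546.9,274,53])+2*z
Rm=R.from_euler('xyz',s['eef_rot'])
go([530,60,300],G(.9,0),'mid'); go(tcp+[0,0,180],Rt,'hover'); print((G(.9,0).as_matrix()).round(2).tolist())
E
```

```text
mid shift [ 11.43   3.51 -17.67] rv [0.283 0.748 0.662]
hover shift [ 31.4    5.95 -27.88] rv [0.007 1.254 1.588]
[[0.62, 0.78, 0.0], [0.78, -0.62, -0.0], [0.0, 0.0, -1.0]]
```

>>> apply_moves --rows '[{"x": 11.4, "y": 3.5, "z": -17.7, "rx": 0.283, "ry": 0.748, "rz": 0.662, "claw": -0.3}, {"x": 11.4, "y": 3.5, "z": -17.7, "rx": 0.283, "ry": 0.748, "rz": 0.662, "claw": -0.3}, {"x": 11.4, "y": 3.5, "z": -17.7, "rx": 0.283, "ry": 0.748, "rz": 0.662, "claw": -0.3}, {"x": 11.4, "y": 3.5, "z": -17.7, "rx": 0.283, "ry": 0.748, "rz": 0.662, "claw": -0.3}, {"x": 11.4, "y": 3.5, "z": -17.7, "rx": 0.283, "ry": 0.748, "rz": 0.662, "claw": -0.3}, {"x": 11.4, "y": 3.5, "z": -17.7, "rx": 0.283, "ry": 0.748, "rz": 0.662, "claw": -0.3}, {"x": 31.4, "y": 6, "z": -27.9, "rx": 0.007, "ry": 1.254, "rz": 1.588, "claw": -0.3}, {"x": 31.4, "y": 6, "z": -27.9, "rx": 0.007, "ry": 1.254, "rz": 1.588, "claw": -0.3}, {"x": 31.4, "y": 6, "z": -27.9, "rx": 0.007, "ry": 1.254, "rz": 1.588, "claw": -0.3}, {"x": 31.4, "y": 6, "z": -27.9, "rx": 0.007, "ry": 1.254, "rz": 1.588, "claw": -0.3}, {"x": 31.4, "y": 6, "z": -27.9, "rx": 0.007, "ry": 1.254, "rz": 1.588, "claw": -0.3}, {"x": 31.4, "y": 6, "z": -27.9, "rx": 0.007, "ry": 1.254, "rz": 1.588, "claw": -0.3}, {"x": 31.4, "y": 6, "z": -27.9, "rx": 0.007, "ry": 1.254, "rz": 1.588, "claw": -0.3}, {"x": 31.4, "y": 6, "z": -27.9, "rx": 0.007, "ry": 1.254, "rz": 1.588, "claw": -0.3}, {"x": 31.4, "y": 6, "z": -27.9, "rx": 0.007, "ry": 1.254, "rz": 1.588, "claw": -0.3}, {"x": 31.4, "y": 6, "z": -27.9, "rx": 0.007, "ry": 1.254, "rz": 1.588, "claw": -0.3}, {"x": 31.4, "y": 6, "z": -27.9, "rx": 0.007, "ry": 1.254, "rz": 1.588, "claw": -0.3}, {"x": 31.4, "y": 6, "z": -27.9, "rx": 0.007, "ry": 1.254, "rz": 1.588, "claw": -0.3}, {"x": 31.4, "y": 6, "z": -27.9, "rx": 0.007, "ry": 1.254, "rz": 1.588, "claw": -0.3}]'

```text
clock: 18.65
tool_pos: [546.5, 274.1, 225.2]
eef_rot: [3.142, -0.776, 0.146]
force: [1.1, 0.1, -1.8]
width: 43.8
grip_force: 54.6
```

```bash
python3 - <<'E'
from mv import *
s=get_state();Rt=G(.147,.785); z=Rt.as_matrix()[:,2]
tcp=np.array([546.9,274,53])+2*z; print(tcp,s['q'].round(2) if hasattr(s['q'],'round') else s['q'],s['width'])
go(tcp+[0,0,180],Rt,'hover');go(tcp,Rt,'place')
im=snapshot('scene'); save(im,'s8'); im=snapshot('wrist');save(im,'w8')
a=cv2.imread('pics/s8.png')[110:310,220:460]; b=cv2.imread('pics/w8.png')
cv2.imwrite('pics/m8.png',np.hstack([cv2.resize(a,(480,400)),cv2.resize(b,(320,200)).repeat(2,0)[:400]]))
E
```

```text
[548.29840406 274.207059    51.58522346] [-0.55 -0.19 -0.19  2.2   0.73  0.57 -2.68] 43.78872329055977
hover shift [ 0.58  0.02 -0.33] rv [ 0.001  0.009 -0.001]
place shift [-12.03   0.02  12.52] rv [ 0.001  0.009 -0.001]
```

View pics/m8.png

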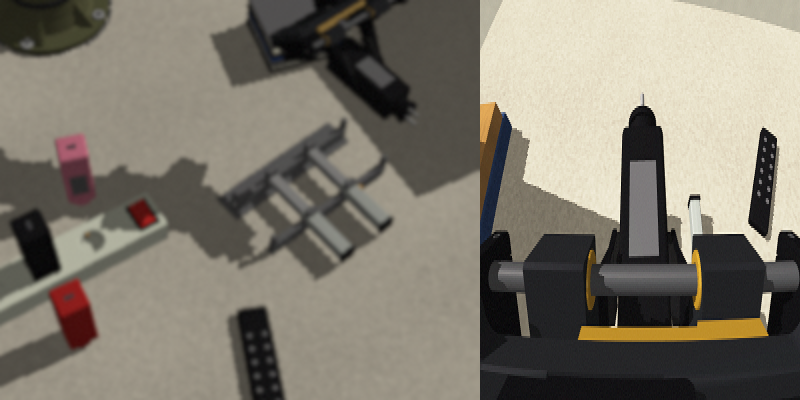

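c is held horizontal, plug away from the robot, but q7 is at its limit here. I'll use the -80 slot instead, where there's more wrist margin.

```bash
python3 - <<'E'
from mv import *
Rt=G(.147,.785); z=Rt.as_matrix()[:,2]
tcp=np.array([570.3,115.7,53])+2*z; print(tcp)
go(tcp+[0,0,120],Rt,'hover')
E
```

```text
[571.69840406 115.907059    51.58522346]
hover shift [-3.6  16.07  3.95] rv [ 0.     0.009 -0.   ]
```

>>> apply_moves --rows '[{"x": -1, "y": 4, "z": 1, "rx": 0, "ry": 0.009, "rz": 0, "claw": -0.3}, {"x": -2, "y": 8, "z": 2, "rx": 0, "ry": 0.009, "rz": 0, "claw": -0.3}, {"x": -3, "y": 12, "z": 3, "rx": 0, "ry": 0.009, "rz": 0, "claw": -0.3}, {"x": -3.6, "y": 16.1, "z": 3.9, "rx": 0, "ry": 0.009, "rz": 0, "claw": -0.3}, {"x": -3.6, "y": 16.1, "z": 3.9, "rx": 0, "ry": 0.009, "rz": 0, "claw": -0.3}, {"x": -3.6, "y": 16.1, "z": 3.9, "rx": 0, "ry": 0.009, "rz": 0, "claw": -0.3}, {"x": -3.6, "y": 16.1, "z": 3.9, "rx": 0, "ry": 0.009, "rz": 0, "claw": -0.3}]'

```text
clock: 19.45
tool_pos: [571.5, 117.1, 172.5]
eef_rot: [3.141, -0.786, 0.149]
force: [0.1, 0.2, -0.6]
width: 43.2
grip_force: 54.6
```

```bash
cat > pl.py <<'E'
import sys
from mv import *
a=list(map(float,sys.argv[1:6])); Rt=G(a[3],a[4]); z=Rt.as_matrix()[:,2]
tcp=np.array(a[:3])+2*z; s=get_state(); print(tcp.round(1),np.round(s['tool_pos'],1),np.round(s['q'],2),np.round(s['width'],1))
for dz in map(float,sys.argv[6:]): go(tcp+[0,0,dz],Rt,dz)
E
python3 pl.py 570.3 115.7 53 .147 .785 120 60 20 0
```

```text
[571.7 115.9  51.6] [571.5 117.1 172.5] [-0.49 -0.26  0.14  2.38  0.61  0.29 -2.28] 43.2
120.0 shift [-0.06  0.12  0.07] rv [-0.001 -0.001  0.002]
60.0 shift [-4.31  0.12  4.31] rv [-0.001 -0.001  0.002]
20.0 shift [-7.14  0.12  7.14] rv [-0.001 -0.001  0.002]
0.0 shift [-8.55  0.12  8.55] rv [-0.001 -0.001  0.002]
```

>>> apply_moves --rows '[{"x": -1.5, "y": 0.1, "z": 1.5, "rx": 0, "ry": 0, "rz": 0, "claw": -0.3}, {"x": -3, "y": 0.1, "z": 3, "rx": 0, "ry": 0, "rz": 0, "claw": -0.3}, {"x": -4.3, "y": 0.1, "z": 4.3, "rx": 0, "ry": 0, "rz": 0, "claw": -0.3}, {"x": -4.3, "y": 0.1, "z": 4.3, "rx": 0, "ry": 0, "rz": 0, "claw": -0.3}, {"x": -4.3, "y": 0.1, "z": 4.3, "rx": 0, "ry": 0, "rz": 0, "claw": -0.3}]'

```text
clock: 19.95
tool_pos: [570.8, 115.8, 110.0]
eef_rot: [3.14, -0.783, 0.15]
force: [-0.4, -0.0, -2.2]
width: 43.6
grip_force: 54.6
```

```bash
python3 pl.py 570.3 115.7 53 .147 .785 60 20 0
```

```text
[571.7 115.9  51.6] [570.8 115.8 110. ] [-0.07 -0.12 -0.24  2.42  0.97  0.11 -2.68] 43.6
60.0 shift [ 0.17 -0.   -0.05] rv [-0.001  0.002  0.002]
20.0 shift [-2.65 -0.    2.78] rv [-0.001  0.002  0.002]
0.0 shift [-4.06 -0.01  4.2 ] rv [-0.001  0.002  0.002]
```

The arm runs out of joint range for this lean (q6 and q7 at limits). I'll turn the adapter the other way round, with the tool leaning outward and pointing back.

```bash
python3 - <<'E'
from mv import *
go([571,116,220],G(.147,.785),'lift'); go([590,100,290],G(1.7,0.1),'mid')
E
```

```text
lift shift [ 7.78 -0.01 -7.78] rv [-0.001  0.002  0.002]
mid shift [ 13.88   1.86 -11.58] rv [ 0.674 -0.538 -1.424]
```

>>> apply_moves --rows '[{"x": 3, "y": 0, "z": -3, "rx": 0, "ry": 0, "rz": 0, "claw": -0.3}, {"x": 7.8, "y": 0, "z": -7.8, "rx": 0, "ry": 0, "rz": 0, "claw": -0.3}, {"x": 13.9, "y": 1.9, "z": -11.6, "rx": 0.674, "ry": -0.538, "rz": -1.424, "claw": -0.3}, {"x": 13.9, "y": 1.9, "z": -11.6, "rx": 0.674, "ry": -0.538, "rz": -1.424, "claw": -0.3}, {"x": 13.9, "y": 1.9, "z": -11.6, "rx": 0.674, "ry": -0.538, "rz": -1.424, "claw": -0.3}, {"x": 13.9, "y": 1.9, "z": -11.6, "rx": 0.674, "ry": -0.538, "rz": -1.424, "claw": -0.3}, {"x": 13.9, "y": 1.9, "z": -11.6, "rx": 0.674, "ry": -0.538, "rz": -1.424, "claw": -0.3}, {"x": 13.9, "y": 1.9, "z": -11.6, "rx": 0.674, "ry": -0.538, "rz": -1.424, "claw": -0.3}, {"x": 13.9, "y": 1.9, "z": -11.6, "rx": 0.674, "ry": -0.538, "rz": -1.424, "claw": -0.3}, {"x": 13.9, "y": 1.9, "z": -11.6, "rx": 0.674, "ry": -0.538, "rz": -1.424, "claw": -0.3}, {"x": 13.9, "y": 1.9, "z": -11.6, "rx": 0.674, "ry": -0.538, "rz": -1.424, "claw": -0.3}, {"x": 13.9, "y": 1.9, "z": -11.6, "rx": 0.674, "ry": -0.538, "rz": -1.424, "claw": -0.3}, {"x": 13.9, "y": 1.9, "z": -11.6, "rx": 0.674, "ry": -0.538, "rz": -1.424, "claw": -0.3}, {"x": 13.9, "y": 1.9, "z": -11.6, "rx": 0.674, "ry": -0.538, "rz": -1.424, "claw": -0.3}, {"x": 13.9, "y": 1.9, "z": -11.6, "rx": 0.674, "ry": -0.538, "rz": -1.424, "claw": -0.3}, {"x": 13.9, "y": 1.9, "z": -11.6, "rx": 0.674, "ry": -0.538, "rz": -1.424, "claw": -0.3}]'

```text
clock: 21.55
tool_pos: [591.5, 102.3, 291.3]
eef_rot: [3.14, -0.1, 1.705]
force: [0.0, 0.1, -1.8]
width: 43.6
grip_force: 54.6
```

```bash
python3 pl.py 580.2 117.2 53 3.289 .785 130 60
```

```text
[578.8 117.   51.6] [591.5 102.3 291.3] [-0.58  0.2   0.5   1.5  -0.2   1.48  0.07] 43.6
130.0 shift [ 0.52 -1.09 11.08] rv [ 0.691  0.535 -1.454]
60.0 shift [-0.18 -1.1  18.04] rv [ 0.691  0.535 -1.454]
```

>>> apply_moves --rows '[{"x": 0.5, "y": -1.1, "z": 2, "rx": 0.691, "ry": 0.535, "rz": -1.454, "claw": -0.3}, {"x": 0.5, "y": -1.1, "z": 4, "rx": 0.691, "ry": 0.535, "rz": -1.454, "claw": -0.3}, {"x": 0.5, "y": -1.1, "z": 4, "rx": 0.691, "ry": 0.535, "rz": -1.454, "claw": -0.3}, {"x": 0.5, "y": -1.1, "z": 6, "rx": 0.691, "ry": 0.535, "rz": -1.454, "claw": -0.3}, {"x": 0.5, "y": -1.1, "z": 6, "rx": 0.691, "ry": 0.535, "rz": -1.454, "claw": -0.3}, {"x": 0.5, "y": -1.1, "z": 6, "rx": 0.691, "ry": 0.535, "rz": -1.454, "claw": -0.3}, {"x": 0.5, "y": -1.1, "z": 8, "rx": 0.691, "ry": 0.535, "rz": -1.454, "claw": -0.3}, {"x": 0.5, "y": -1.1, "z": 8, "rx": 0.691, "ry": 0.535, "rz": -1.454, "claw": -0.3}, {"x": 0.5, "y": -1.1, "z": 8, "rx": 0.691, "ry": 0.535, "rz": -1.454, "claw": -0.3}, {"x": 0.5, "y": -1.1, "z": 11, "rx": 0.691, "ry": 0.535, "rz": -1.454, "claw": -0.3}, {"x": 0.5, "y": -1.1, "z": 11, "rx": 0.691, "ry": 0.535, "rz": -1.454, "claw": -0.3}, {"x": 0.5, "y": -1.1, "z": 11, "rx": 0.691, "ry": 0.535, "rz": -1.454, "claw": -0.3}, {"x": 0.5, "y": -1.1, "z": 11, "rx": 0.691, "ry": 0.535, "rz": -1.454, "claw": -0.3}, {"x": 0.5, "y": -1.1, "z": 11, "rx": 0.691, "ry": 0.535, "rz": -1.454, "claw": -0.3}, {"x": 0.5, "y": -1.1, "z": 11, "rx": 0.691, "ry": 0.535, "rz": -1.454, "claw": -0.3}, {"x": 0.5, "y": -1.1, "z": 11, "rx": 0.691, "ry": 0.535, "rz": -1.454, "claw": -0.3}, {"x": 0.5, "y": -1.1, "z": 11, "rx": 0.691, "ry": 0.535, "rz": -1.454, "claw": -0.3}]'

```text
clock: 23.25
tool_pos: [567.5, 111.7, 175.3]
eef_rot: [3.138, -0.744, -3.003]
force: [-1.1, 0.1, -1.7]
width: 43.5
grip_force: 54.6
```

```bash
python3 pl.py 580.2 117.2 53 3.289 .785 130 60 30 0
```

```text
[578.8 117.   51.6] [567.5 111.7 175.3] [-0.29  0.79  0.15  1.05 -0.12  2.05  1.55] 43.5
130.0 shift [-0.46  0.37 -1.27] rv [ 0.01   0.041 -0.006]
60.0 shift [-5.2   0.35  3.88] rv [ 0.01   0.041 -0.006]
30.0 shift [-7.23  0.34  6.09] rv [ 0.01   0.041 -0.006]
0.0 shift [-9.26  0.33  8.3 ] rv [ 0.01   0.041 -0.006]
```

q6 is at its stop here, but lowering should relieve it. I'll descend to 30 mm above.

>>> apply_moves --rows '[{"x": -2, "y": 0.3, "z": 1, "rx": 0.01, "ry": 0.041, "rz": -0.006, "claw": -0.3}, {"x": -3, "y": 0.3, "z": 2, "rx": 0.01, "ry": 0.041, "rz": -0.006, "claw": -0.3}, {"x": -4, "y": 0.3, "z": 3, "rx": 0.01, "ry": 0.041, "rz": -0.006, "claw": -0.3}, {"x": -5.2, "y": 0.3, "z": 3.9, "rx": 0.01, "ry": 0.041, "rz": -0.006, "claw": -0.3}, {"x": -6.2, "y": 0.3, "z": 5, "rx": 0.01, "ry": 0.041, "rz": -0.006, "claw": -0.3}, {"x": -7.2, "y": 0.3, "z": 6.1, "rx": 0.01, "ry": 0.041, "rz": -0.006, "claw": -0.3}, {"x": -7.2, "y": 0.3, "z": 6.1, "rx": 0.01, "ry": 0.041, "rz": -0.006, "claw": -0.3}, {"x": -7.2, "y": 0.3, "z": 6.1, "rx": 0.01, "ry": 0.041, "rz": -0.006, "claw": -0.3}]'

```text
clock: 24.05
tool_pos: [578.1, 116.7, 81.5]
eef_rot: [3.141, -0.787, -2.993]
force: [0.1, -0.5, -1.2]
width: 43.6
grip_force: 54.6
```

```bash
python3 pl.py 580.2 117.2 53 3.289 .785 30 0; python3 v.py w9 rack:0 adapter_a_mid:82; python3 ov.py w9 519 189 .147 50;python3 -c "
import cv2;b=cv2.imread('pics/w9o.png');a=cv2.imread('pics/w9.png')
cv2.imwrite('pics/w9p.png',b)"
```

```text
[578.8 117.   51.6] [578.1 116.7  81.5] [-0.23  0.92  0.02  1.03 -0.06  1.98  1.51] 43.6
30.0 shift [-0.05  0.02 -0.06] rv [-0.    -0.002  0.001]
0.0 shift [-2.17  0.02  2.06] rv [-0.    -0.002  0.001]
[578. 117.  81.] [ 3.141 -0.787 -2.993] [-0.23  0.92  0.02  1.03 -0.06  1.98  1.51]
rack 0.9 [430. 229.] [519.7 187.9   0. ]
```

View pics/w9p.png

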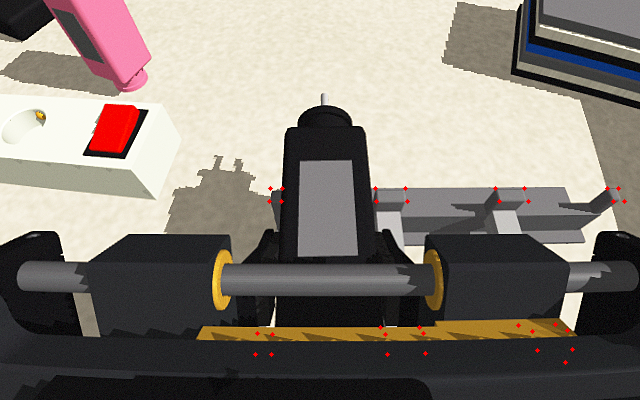

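The adapter sits right over the -80 slot, between the tooth at col 282 and the one at col 376. I'll lower it.

>>> apply_moves --rows '[{"x": -0.6, "y": 0, "z": 0.6, "rx": 0, "ry": 0, "rz": 0, "claw": -0.3}, {"x": -1.2, "y": 0, "z": 1.2, "rx": 0, "ry": 0, "rz": 0, "claw": -0.3}, {"x": -1.6, "y": 0, "z": 1.6, "rx": 0, "ry": 0, "rz": 0, "claw": -0.3}, {"x": -1.9, "y": 0, "z": 1.9, "rx": 0, "ry": 0, "rz": 0, "claw": -0.3}, {"x": -2.05, "y": 0, "z": 2.05, "rx": 0, "ry": 0, "rz": 0, "claw": -0.3}, {"x": -2.15, "y": 0, "z": 2.15, "rx": 0, "ry": 0, "rz": 0, "claw": -0.3}, {"x": -2.15, "y": 0, "z": 2.15, "rx": 0, "ry": 0, "rz": 0, "claw": -0.3}]'

```text
clock: 24.9
tool_pos: [578.4, 116.8, 51.2]
eef_rot: [3.141, -0.786, -2.993]
force: [0.9, 0.3, -1.8]
width: 43.4
grip_force: 54.6
```

>>> apply_moves --rows '[{"x": -0.1, "y": 0, "z": 0.1, "rx": 0, "ry": 0, "rz": 0, "claw": -0.3}, {"x": -0.15, "y": 0, "z": 0.15, "rx": 0, "ry": 0, "rz": 0, "claw": -0.3}, {"x": -0.15, "y": 0, "z": 0.15, "rx": 0, "ry": 0, "rz": 0, "claw": -0.3}]'

```text
clock: 25.2
tool_pos: [578.5, 116.8, 51.1]
eef_rot: [3.141, -0.786, -2.993]
force: [0.8, 0.6, 5.6]
width: 43.8
grip_force: 54.6
```

>>> apply_moves --rows '[{"x": 0, "y": 0, "z": 0, "rx": 0, "ry": 0, "rz": 0, "claw": 0.05}, {"x": 0, "y": 0, "z": 0, "rx": 0, "ry": 0, "rz": 0, "claw": 0.1}, {"x": 0, "y": 0, "z": 0, "rx": 0, "ry": 0, "rz": 0, "claw": 0.25}, {"x": 0, "y": 0, "z": 0, "rx": 0, "ry": 0, "rz": 0, "claw": 0.25}, {"x": 0, "y": 0, "z": 0, "rx": 0, "ry": 0, "rz": 0, "claw": 0.25}, {"x": 0, "y": 0, "z": -1, "rx": 0, "ry": 0, "rz": 0, "claw": 0.25}, {"x": 0, "y": 0, "z": -3, "rx": 0, "ry": 0, "rz": 0, "claw": 0.25}, {"x": 0, "y": 0, "z": -6, "rx": 0, "ry": 0, "rz": 0, "claw": 0.25}, {"x": 0, "y": 0, "z": -9, "rx": 0, "ry": 0, "rz": 0, "claw": 0.25}, {"x": 0, "y": 0, "z": -13, "rx": 0, "ry": 0, "rz": 0, "claw": 0.4}, {"x": 0, "y": 0, "z": -17, "rx": 0, "ry": 0, "rz": 0, "claw": 0.4}, {"x": 0, "y": 0, "z": -17, "rx": 0, "ry": 0, "rz": 0, "claw": 0.4}]'

```text
clock: 26.4
tool_pos: [728.2, 119.4, 312.5]
eef_rot: [-3.113, -0.291, -3.061]
force: [0.7, -4.0, 12.7]
width: 60.6
grip_force: 0.0
```

```bash
python3 - <<'E'
from h import *
s=get_state(); print({k:np.round(s[k],2) for k in('q','dq','tool_pos','eef_rot','force')})
for c in('top','wrist','scene'):
    im=snapshot(c); save(im,'z_'+c)
    for r in cut_out('adapter_a_mid',c)[:5]:
        print(c,round(r['score'],2),np.round(r['bbox']),im[r['pixels']].mean(0).round())
p=[519,189,.147]
from fit import rc
for y in(-80,80): print('exp mid',[np.round(proj(rc(p,[(45,y,52)]),c)) for c in('top','wrist','scene')])
E
```

```text
{'q': array([-0.35,  0.83,  0.47,  0.59, -0.32,  2.05,  1.58]), 'dq': array([ 0.91,  0.13, -3.12,  0.5 ,  1.82, -0.  , -0.59]), 'tool_pos': array([728.22, 119.44, 312.46]), 'eef_rot': array([-3.11, -0.29, -3.06]), 'force': array([ 0.74, -4.02, 12.7 ])}
exp mid [array([[272., 180.]]), array([[315., 126.]]), array([[355., 212.]])]
exp mid [array([[216., 188.]]), array([[452., 124.]]), array([[394., 185.]])]
```

```bash
python3 - <<'E'
from mv import *
s=get_state(); print({k:np.round(s[k],2) for k in('q','dq','tool_pos','eef_rot','force')})
go([650,120,320],G(3.289,0),'v'); go([s['tool_pos'][0],120,320],G(3.289,.25),'v2')
cv2.imwrite('pics/z.png',np.hstack([cv2.imread('pics/z_top.png')[120:320,180:460].repeat(2,0).repeat(2,1)[:400,:480],cv2.resize(cv2.imread('pics/z_wrist.png'),(320,200)).repeat(2,0)]))
E
```

```text
{'q': array([-0.34,  0.87,  0.38,  0.66, -0.31,  2.05,  1.58]), 'dq': array([ 0.01,  0.  , -0.01, -0.  ,  0.01,  0.  , -0.  ]), 'tool_pos': array([707.27, 140.35, 258.9 ]), 'eef_rot': array([ 3.11, -0.4 , -3.01]), 'force': array([-0.03,  0.3 , -1.27])}
v shift [ 7.85 -1.19 -3.36] rv [ 0.034 -0.398 -0.026]
v2 shift [ 2.61 -1.85 -5.59] rv [ 0.037 -0.148 -0.021]
```

View pics/z.png

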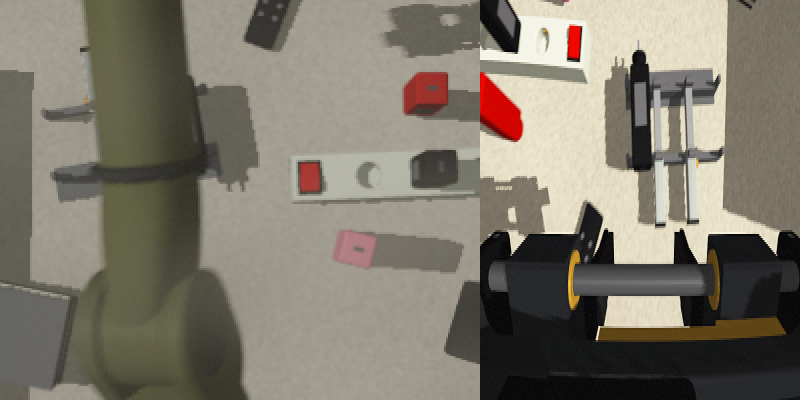

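The last allowed picture shows adapter c lying across both combs in the -80 slot (at (640,105)), and b still plugged in. Next I'll hover for b.

```bash
python3 - <<'E'
from mv import *
Rt=G(1.603,-.785); z=Rt.as_matrix()[:,2]; tcp=np.array([501.6,-225.2,110])+2*z
go([610,40,310],G(2.5,-.1),'mid'); go(tcp-150*z,Rt,'hover')
E
```

```text
mid shift [12.05 -8.7  -0.74] rv [-0.087 -0.485  0.76 ]
hover shift [ 20.45 -23.63  12.68] rv [ 0.356 -0.912  1.701]
```

>>> apply_moves --rows '[{"x": 4, "y": -3, "z": -0.7, "rx": -0.03, "ry": -0.16, "rz": 0.25, "claw": 0.4}, {"x": 8, "y": -6, "z": -0.7, "rx": -0.06, "ry": -0.32, "rz": 0.5, "claw": 0.4}, {"x": 12, "y": -8.7, "z": -0.7, "rx": -0.087, "ry": -0.485, "rz": 0.76, "claw": 0.4}, {"x": 12, "y": -8.7, "z": -0.7, "rx": -0.087, "ry": -0.485, "rz": 0.76, "claw": 0.4}, {"x": 12, "y": -8.7, "z": -0.7, "rx": -0.087, "ry": -0.485, "rz": 0.76, "claw": 0.4}, {"x": 12, "y": -8.7, "z": -0.7, "rx": -0.087, "ry": -0.485, "rz": 0.76, "claw": 0.4}, {"x": 20.5, "y": -23.6, "z": 12.7, "rx": 0.356, "ry": -0.912, "rz": 1.701, "claw": 0.4}, {"x": 20.5, "y": -23.6, "z": 12.7, "rx": 0.356, "ry": -0.912, "rz": 1.701, "claw": 0.4}, {"x": 20.5, "y": -23.6, "z": 12.7, "rx": 0.356, "ry": -0.912, "rz": 1.701, "claw": 0.4}, {"x": 20.5, "y": -23.6, "z": 12.7, "rx": 0.356, "ry": -0.912, "rz": 1.701, "claw": 0.4}, {"x": 20.5, "y": -23.6, "z": 12.7, "rx": 0.356, "ry": -0.912, "rz": 1.701, "claw": 0.4}, {"x": 20.5, "y": -23.6, "z": 12.7, "rx": 0.356, "ry": -0.912, "rz": 1.701, "claw": 0.4}, {"x": 20.5, "y": -23.6, "z": 12.7, "rx": 0.356, "ry": -0.912, "rz": 1.701, "claw": 0.4}, {"x": 20.5, "y": -23.6, "z": 12.7, "rx": 0.356, "ry": -0.912, "rz": 1.701, "claw": 0.4}, {"x": 20.5, "y": -23.6, "z": 12.7, "rx": 0.356, "ry": -0.912, "rz": 1.701, "claw": 0.4}, {"x": 20.5, "y": -23.6, "z": 12.7, "rx": 0.356, "ry": -0.912, "rz": 1.701, "claw": 0.4}, {"x": 20.5, "y": -23.6, "z": 12.7, "rx": 0.356, "ry": -0.912, "rz": 1.701, "claw": 0.4}]'

```text
clock: 28.4
tool_pos: [499.0, -122.1, 217.6]
eef_rot: [3.13, 0.787, 1.593]
force: [-0.1, 0.7, 0.8]
width: 60.5
grip_force: 0.0
```

```bash
python3 - <<'E'
from mv import *
from fit import rc
s=get_state(); print(np.round(s['tool_pos']),np.round(s['q'],2))
Rt=G(1.603,-.785); z=Rt.as_matrix()[:,2]; tcp=np.array([501.6,-225.2,110])+2*z
go(tcp-150*z,Rt,'hover'); go(tcp,Rt,'grasp')
im=snapshot('wrist'); save(im,'w10')
print('pred b top corners',np.round(proj(rc([501.6,-225.2,.032],[(x,y,165) for x in(-22,22) for y in(-22,22)]+[(0,22,45)]),'wrist',s)).tolist())
g=im.max(2); 
for row in range(110,230,20):
    c=np.where(g[row,255:400]<45)[0]; print(row,(c.min()+255,c.max()+255,len(c)) if len(c) else None)
t=snapshot('top').max(2)
print('top dark b', [ (r,np.where(t[r,340:430]<60)[0]+340) for r in(198,204,210)])
E
```

```text
[ 499. -122.  218.] [-0.76  0.11  0.46  1.95  0.72  1.39 -0.52]
hover shift [ 0.31 -0.07  0.1 ] rv [ 0.005  0.002 -0.007]
grasp shift [ 0.34 -0.15 15.1 ] rv [ 0.005  0.002 -0.007]
pred b top corners [[301.0, 245.0], [297.0, 224.0], [350.0, 244.0], [354.0, 223.0], [325.0, 109.0]]
110 (np.int64(305), np.int64(340), 36)
130 (np.int64(301), np.int64(347), 17)
150 (np.int64(300), np.int64(348), 19)
170 (np.int64(300), np.int64(349), 20)
190 (np.int64(299), np.int64(350), 52)
210 (np.int64(298), np.int64(351), 54)
top dark b [(198, array([340, 341, 342, 343, 344, 351, 388, 389, 390, 391, 392, 393, 394,
       395, 396, 397, 398, 399, 400, 401, 402, 403, 404, 405, 406, 407])), (204, array([340, 341, 342, 343, 344, 351, 389, 390, 391, 392, 393, 394, 395,
       396, 397, 398, 399, 402, 403, 404, 405, 406, 407])), (210, array([340, 341, 342, 343, 344, 388, 389, 390, 391, 392, 393, 395, 396,
       397, 398, 399, 400, 402, 403, 404, 405, 406, 407]))]
```

b is where predicted (cols 298–351, predicted 297–354). I'll advance, grip and pull.

>>> apply_moves --rows '[{"x": 0.3, "y": -0.1, "z": 4, "rx": 0.005, "ry": 0, "rz": -0.007, "claw": 0.4}, {"x": 0.3, "y": -0.1, "z": 8, "rx": 0.005, "ry": 0, "rz": -0.007, "claw": 0.4}, {"x": 0.3, "y": -0.1, "z": 11, "rx": 0.005, "ry": 0, "rz": -0.007, "claw": 0.4}, {"x": 0.3, "y": -0.1, "z": 13.5, "rx": 0.005, "ry": 0, "rz": -0.007, "claw": 0.4}, {"x": 0.3, "y": -0.1, "z": 14.5, "rx": 0.005, "ry": 0, "rz": -0.007, "claw": 0.4}, {"x": 0.3, "y": -0.1, "z": 15.1, "rx": 0.005, "ry": 0, "rz": -0.007, "claw": 0.4}, {"x": 0.3, "y": -0.1, "z": 15.1, "rx": 0.005, "ry": 0, "rz": -0.007, "claw": 0.2}, {"x": 0.3, "y": -0.1, "z": 15.1, "rx": 0.005, "ry": 0, "rz": -0.007, "claw": -0.3}, {"x": 0.3, "y": -0.1, "z": 15.1, "rx": 0.005, "ry": 0, "rz": -0.007, "claw": -0.3}, {"x": 0.3, "y": -0.1, "z": 15.1, "rx": 0.005, "ry": 0, "rz": -0.007, "claw": -0.3}, {"x": 0.3, "y": -0.1, "z": 15.1, "rx": 0.005, "ry": 0, "rz": -0.007, "claw": -0.3}]' --grip_force 55

```text
clock: 29.6
tool_pos: [503.3, -226.0, 110.1]
eef_rot: [3.139, 0.788, 1.601]
force: [-3.0, 3.5, 5.8]
width: 43.8
grip_force: 54.3
```

>>> apply_moves --rows '[{"x": -0.3, "y": 0, "z": -0.3, "rx": 0, "ry": 0, "rz": 0, "claw": -0.3}, {"x": -0.6, "y": 0, "z": -0.6, "rx": 0, "ry": 0, "rz": 0, "claw": -0.3}, {"x": -0.9, "y": 0, "z": -0.9, "rx": 0, "ry": 0, "rz": 0, "claw": -0.3}, {"x": -1.2, "y": 0, "z": -1.2, "rx": 0, "ry": 0, "rz": 0, "claw": -0.3}, {"x": -1.6, "y": 0, "z": -1.6, "rx": 0, "ry": 0, "rz": 0, "claw": -0.3}, {"x": -2, "y": 0, "z": -2, "rx": 0, "ry": 0, "rz": 0, "claw": -0.3}, {"x": -3, "y": 0, "z": -3, "rx": 0, "ry": 0, "rz": 0, "claw": -0.3}, {"x": -5, "y": 0, "z": -5, "rx": 0, "ry": 0, "rz": 0, "claw": -0.3}, {"x": -7.5, "y": 0, "z": -7.5, "rx": 0, "ry": 0, "rz": 0, "claw": -0.3}, {"x": -10, "y": 0, "z": -10, "rx": 0, "ry": 0, "rz": 0, "claw": -0.3}, {"x": -10, "y": 0, "z": -10, "rx": 0, "ry": 0, "rz": 0, "claw": -0.3}]'

```text
clock: 30.7
tool_pos: [505.5, -226.8, 256.7]
eef_rot: [3.125, 0.787, 1.591]
force: [0.5, -0.0, -2.0]
width: 43.6
grip_force: 54.2
```

```bash
python3 - <<'E'
from mv import *
Rt=G(3.289,.785); z=Rt.as_matrix()[:,2]; tcp=np.array([556.8,275.4,53])+2*z
go([590,100,300],G(1.9,0.1),'mid'); print(tcp)
E
```

```text
mid shift [ 19.88   9.52 -25.93] rv [-0.093  0.882 -0.294]
[555.4016804  275.19237139  51.58522346]
```

>>> apply_moves --rows '[{"x": 5, "y": 2.5, "z": -7, "rx": -0.02, "ry": 0.15, "rz": -0.05, "claw": -0.3}, {"x": 9, "y": 4.5, "z": -12, "rx": -0.04, "ry": 0.3, "rz": -0.1, "claw": -0.3}, {"x": 13, "y": 6.5, "z": -17, "rx": -0.06, "ry": 0.45, "rz": -0.15, "claw": -0.3}, {"x": 17, "y": 8.5, "z": -22, "rx": -0.08, "ry": 0.6, "rz": -0.2, "claw": -0.3}, {"x": 19.9, "y": 9.5, "z": -25.9, "rx": -0.093, "ry": 0.882, "rz": -0.294, "claw": -0.3}, {"x": 19.9, "y": 9.5, "z": -25.9, "rx": -0.093, "ry": 0.882, "rz": -0.294, "claw": -0.3}, {"x": 19.9, "y": 9.5, "z": -25.9, "rx": -0.093, "ry": 0.882, "rz": -0.294, "claw": -0.3}, {"x": 19.9, "y": 9.5, "z": -25.9, "rx": -0.093, "ry": 0.882, "rz": -0.294, "claw": -0.3}, {"x": 19.9, "y": 9.5, "z": -25.9, "rx": -0.093, "ry": 0.882, "rz": -0.294, "claw": -0.3}, {"x": 19.9, "y": 9.5, "z": -25.9, "rx": -0.093, "ry": 0.882, "rz": -0.294, "claw": -0.3}]'

```text
clock: 31.7
tool_pos: [587.1, 99.4, 292.3]
eef_rot: [-3.131, -0.101, 1.899]
force: [0.6, -1.2, -0.9]
width: 43.9
grip_force: 54.2
```

```bash
python3 pl.py 556.8 275.4 53 3.289 .785 150 120 100
```

```text
[555.4 275.2  51.6] [587.1  99.4 292.3] [-0.59  0.22  0.53  1.48 -0.2   1.51  0.27] 43.9
150.0 shift [16.67  2.78 10.77] rv [ 0.597  0.562 -1.28 ]
120.0 shift [16.36  2.81 13.76] rv [ 0.597  0.562 -1.28 ]
100.0 shift [16.16  2.83 15.75] rv [ 0.597  0.562 -1.28 ]
```

>>> apply_moves --rows '[{"x": 4, "y": 0.7, "z": 2, "rx": 0.08, "ry": 0.08, "rz": -0.18, "claw": -0.3}, {"x": 8, "y": 1.4, "z": 4, "rx": 0.15, "ry": 0.15, "rz": -0.34, "claw": -0.3}, {"x": 12, "y": 2, "z": 6, "rx": 0.22, "ry": 0.21, "rz": -0.5, "claw": -0.3}, {"x": 16.2, "y": 2.8, "z": 8, "rx": 0.3, "ry": 0.28, "rz": -0.64, "claw": -0.3}, {"x": 16.2, "y": 2.8, "z": 9, "rx": 0.37, "ry": 0.35, "rz": -0.8, "claw": -0.3}, {"x": 16.2, "y": 2.8, "z": 11, "rx": 0.44, "ry": 0.41, "rz": -0.95, "claw": -0.3}, {"x": 16.2, "y": 2.8, "z": 13, "rx": 0.51, "ry": 0.48, "rz": -1.1, "claw": -0.3}, {"x": 16.2, "y": 2.8, "z": 14.5, "rx": 0.56, "ry": 0.53, "rz": -1.2, "claw": -0.3}, {"x": 16.2, "y": 2.8, "z": 15.7, "rx": 0.597, "ry": 0.562, "rz": -1.28, "claw": -0.3}, {"x": 16.2, "y": 2.8, "z": 15.7, "rx": 0.597, "ry": 0.562, "rz": -1.28, "claw": -0.3}, {"x": 16.2, "y": 2.8, "z": 15.7, "rx": 0.597, "ry": 0.562, "rz": -1.28, "claw": -0.3}, {"x": 16.2, "y": 2.8, "z": 15.7, "rx": 0.597, "ry": 0.562, "rz": -1.28, "claw": -0.3}, {"x": 16.2, "y": 2.8, "z": 15.7, "rx": 0.597, "ry": 0.562, "rz": -1.28, "claw": -0.3}]'

```text
clock: 33.0
tool_pos: [548.9, 274.5, 146.9]
eef_rot: [3.135, -0.771, -2.995]
force: [0.1, 0.5, -1.5]
width: 43.8
grip_force: 54.2
```

```bash
python3 pl.py 556.8 275.4 53 3.289 .785 100 30 0
```

```text
[555.4 275.2  51.6] [548.9 274.5 146.9] [-0.28  0.91 -0.25  0.93 -0.07  2.05  1.2 ] 43.8
100.0 shift [-0.14 -0.02 -0.79] rv [ 0.007  0.014 -0.   ]
30.0 shift [-5.02 -0.05  4.23] rv [ 0.007  0.014 -0.   ]
0.0 shift [-7.11 -0.06  6.38] rv [ 0.007  0.014 -0.   ]
```

>>> apply_moves --rows '[{"x": -1.5, "y": 0, "z": 0.8, "rx": 0.007, "ry": 0.014, "rz": 0, "claw": -0.3}, {"x": -2.7, "y": 0, "z": 1.9, "rx": 0.007, "ry": 0.014, "rz": 0, "claw": -0.3}, {"x": -4, "y": 0, "z": 3.2, "rx": 0.007, "ry": 0.014, "rz": 0, "claw": -0.3}, {"x": -5, "y": 0, "z": 4.2, "rx": 0.007, "ry": 0.014, "rz": 0, "claw": -0.3}, {"x": -5, "y": 0, "z": 4.2, "rx": 0.007, "ry": 0.014, "rz": 0, "claw": -0.3}, {"x": -5, "y": 0, "z": 4.2, "rx": 0.007, "ry": 0.014, "rz": 0, "claw": -0.3}]'

```text
clock: 33.6
tool_pos: [554.3, 276.6, 81.6]
eef_rot: [-3.141, -0.787, -2.992]
force: [-0.7, -0.5, -1.3]
width: 44.2
grip_force: 54.2
```

```bash
python3 pl.py 556.8 275.4 53 3.289 .785 30 0; python3 - <<'E'
from fit import *
s=get_state(); im=snapshot('wrist'); save(im,'w11'); g=im.max(2)
p=[519,189,.147]
# held adapter corner prediction: bottom end (plug side, rack -x) at z ~ 82+-22, mid (45,80,~83)
for nm,Q in dict(top=[(-15,58,104),(-15,102,104),(40,58,104),(40,102,104)],slot=[(0,50,52),(0,110,52)]).items(): print(nm,np.round(proj(rc(p,Q),'wrist',s)).tolist())
for r in range(130,230,15):
    c=np.where(g[r,240:420]<45)[0]; print(r,(c.min()+240,c.max()+240) if len(c) else None)
E
```

```text
[555.4 275.2  51.6] [554.3 276.6  81.6] [-0.29  0.99 -0.23  0.93 -0.06  1.99  1.22] 44.2
30.0 shift [-0.07 -0.15 -0.06] rv [-0.002 -0.002  0.002]
0.0 shift [-2.19 -0.15  2.06] rv [-0.002 -0.002  0.002]
top [[285.0, 122.0], [367.0, 122.0], [277.0, 214.0], [373.0, 214.0]]
slot [[280.0, 195.0], [373.0, 195.0]]
130 (np.int64(285), np.int64(363))
145 (np.int64(284), np.int64(365))
160 (np.int64(283), np.int64(366))
175 (np.int64(282), np.int64(368))
190 (np.int64(281), np.int64(369))
205 (np.int64(280), np.int64(372))
220 (np.int64(280), np.int64(373))
```

Aligned with the slot. I'll lower to contact as before.

>>> apply_moves --rows '[{"x": -0.6, "y": -0.1, "z": 0.6, "rx": 0, "ry": 0, "rz": 0, "claw": -0.3}, {"x": -1.2, "y": -0.1, "z": 1.2, "rx": 0, "ry": 0, "rz": 0, "claw": -0.3}, {"x": -1.6, "y": -0.1, "z": 1.6, "rx": 0, "ry": 0, "rz": 0, "claw": -0.3}, {"x": -1.9, "y": -0.1, "z": 1.9, "rx": 0, "ry": 0, "rz": 0, "claw": -0.3}, {"x": -2.05, "y": -0.1, "z": 2.05, "rx": 0, "ry": 0, "rz": 0, "claw": -0.3}, {"x": -2.15, "y": -0.1, "z": 2.15, "rx": 0, "ry": 0, "rz": 0, "claw": -0.3}, {"x": -2.2, "y": -0.1, "z": 2.2, "rx": 0, "ry": 0, "rz": 0, "claw": -0.3}, {"x": -2.2, "y": -0.1, "z": 2.2, "rx": 0, "ry": 0, "rz": 0, "claw": -0.3}]'

```text
clock: 34.45
tool_pos: [554.8, 275.9, 50.8]
eef_rot: [3.141, -0.786, -2.991]
force: [-0.5, 1.3, -3.2]
width: 44.1
grip_force: 54.2
```

>>> apply_moves --rows '[{"x": -0.1, "y": 0, "z": 0.1, "rx": 0, "ry": 0, "rz": 0, "claw": -0.3}, {"x": -0.15, "y": 0, "z": 0.15, "rx": 0, "ry": 0, "rz": 0, "claw": -0.3}, {"x": -0.15, "y": 0, "z": 0.15, "rx": 0, "ry": 0, "rz": 0, "claw": -0.3}, {"x": -0.15, "y": 0, "z": 0.15, "rx": 0, "ry": 0, "rz": 0, "claw": 0.05}, {"x": -0.15, "y": 0, "z": 0.15, "rx": 0, "ry": 0, "rz": 0, "claw": 0.1}, {"x": -0.15, "y": 0, "z": 0.15, "rx": 0, "ry": 0, "rz": 0, "claw": 0.25}, {"x": -0.15, "y": 0, "z": 0.15, "rx": 0, "ry": 0, "rz": 0, "claw": 0.25}, {"x": -0.15, "y": 0, "z": 0.15, "rx": 0, "ry": 0, "rz": 0, "claw": 0.25}, {"x": -0.1, "y": 0, "z": -1, "rx": 0, "ry": 0, "rz": 0, "claw": 0.25}, {"x": 0, "y": 0, "z": -2.5, "rx": 0, "ry": 0, "rz": 0, "claw": 0.25}, {"x": 0, "y": 0, "z": -4.5, "rx": 0, "ry": 0, "rz": 0, "claw": 0.25}, {"x": 1.5, "y": 0, "z": -6, "rx": 0, "ry": -0.1, "rz": 0, "claw": 0.25}, {"x": 4, "y": 0, "z": -8.5, "rx": 0, "ry": -0.22, "rz": 0, "claw": 0.25}, {"x": 7, "y": 0, "z": -11.5, "rx": 0, "ry": -0.36, "rz": 0, "claw": 0.25}, {"x": 10, "y": 0, "z": -14.5, "rx": 0, "ry": -0.5, "rz": 0, "claw": 0.25}, {"x": 12, "y": 0, "z": -16.5, "rx": 0, "ry": -0.6, "rz": 0, "claw": 0.25}, {"x": 12, "y": 0, "z": -16.5, "rx": 0, "ry": -0.7, "rz": 0, "claw": 0.25}, {"x": 12, "y": 0, "z": -16.5, "rx": 0, "ry": -0.7, "rz": 0, "claw": 0.25}, {"x": 12, "y": 0, "z": -16.5, "rx": 0, "ry": -0.7, "rz": 0, "claw": 0.25}]'

```text
clock: 36.35
tool_pos: [585.9, 280.2, 252.3]
eef_rot: [-3.141, -0.088, -2.991]
force: [0.6, -0.0, 0.2]
width: 54.1
grip_force: 0.0
```

```bash
python3 - <<'E'
from mv import *
s=get_state(); print({k:np.round(s[k],2) for k in('q','tool_pos','eef_rot')})
go([720,190,300],G(3.289,0),'look')
E
```

```text
{'q': array([-0.33,  0.38, -0.19,  1.32,  0.04,  1.53,  1.2 ]), 'tool_pos': array([585.9 , 280.23, 252.29]), 'eef_rot': array([-3.14, -0.09, -2.99])}
look shift [-11.44 -10.93  -5.79] rv [-0.001 -0.088  0.003]
```

Now a clear view of the rack to check both adapters numerically.

>>> apply_moves --rows '[{"x": -4, "y": -4, "z": -2, "rx": 0, "ry": -0.088, "rz": 0, "claw": 0.25}, {"x": -8, "y": -8, "z": -4, "rx": 0, "ry": -0.088, "rz": 0, "claw": 0.25}, {"x": -11.4, "y": -10.9, "z": -5.8, "rx": 0, "ry": -0.088, "rz": 0, "claw": 0.25}, {"x": -11.4, "y": -10.9, "z": -5.8, "rx": 0, "ry": -0.088, "rz": 0, "claw": 0.25}, {"x": -11.4, "y": -10.9, "z": -5.8, "rx": 0, "ry": -0.088, "rz": 0, "claw": 0.25}, {"x": -11.4, "y": -10.9, "z": -5.8, "rx": 0, "ry": -0.088, "rz": 0, "claw": 0.25}]'

```text
clock: 36.95
tool_pos: [720.0, 190.8, 297.1]
eef_rot: [3.141, -0.003, -2.992]
force: [-0.4, 0.2, -0.3]
width: 54.4
grip_force: 0.0
```

```bash
python3 - <<'E'
from fit import *
s=get_state(); im=snapshot('wrist'); save(im,'w12'); p=[519,189,.147]
g=im.max(2).astype(np.uint8); m=(g<50).astype(np.uint8); m[225:]=0
n,l,st,c=cv2.connectedComponentsWithStats(m)
for i in range(1,n):
    if st[i,4]>600:
        (cx,cy),wh,a=cv2.minAreaRect(np.argwhere(l==i)[:,::-1].astype(np.float32)); print(st[i],np.round([cx,cy,*wh,a],1))
for y in(-80,80):
    Q=[(x,y+d,74) for x in(-15,105) for d in(-22,22)]; print(y,np.round(proj(rc(p,Q),'wrist',s)).tolist(), 'plug end',np.round(proj(rc(p,[(-33,y,52)]),'wrist',s)))
for r in cut_out('adapter_a_mid','wrist')[:4]: 
    b=r['bbox']; mm=cv2.minAreaRect(np.argwhere(r['pixels'])[:,::-1].astype(np.float32)); print(round(r['score'],2),np.round(b),np.round(mm[1]),round(mm[2],1))
for r in place_of('adapter_a_mid','wrist')[:4]:
    w=atz(r['point'],52,'wrist',s)[0][:2]-p[:2]; c_,s_=np.cos(p[2]),np.sin(p[2]); print('mid in rack',round(r['score'],2),np.round([c_*w[0]+s_*w[1],-s_*w[0]+c_*w[1]]))
E
```

```text
[ 250    0   53   83 2674] [276.  41.  82.  52.  90.]
[ 403    0   51   82 2981] [427.8  40.5  49.1  81.8   0.9]
[ 131  110   78  115 3744] [169.2 170.9  36.9 121.6  24. ]
-80 [[253.0, -45.0], [298.0, -45.0], [258.0, 80.0], [299.0, 80.0]] plug end [[278. -55.]]
80 [[414.0, -44.0], [458.0, -42.0], [409.0, 80.0], [450.0, 81.0]] plug end [[431. -53.]]
0.38 [400.  76.   7.   9.] [8. 4.] 90.0
mid in rack 0.25 [101.  56.]
```

>>> apply_moves --rows '[{"x": 4, "y": 0, "z": -2, "rx": 0, "ry": 0, "rz": 0, "claw": 0.25}, {"x": 8, "y": 0, "z": -4, "rx": 0, "ry": 0, "rz": 0, "claw": 0.25}, {"x": 10, "y": 0, "z": -4, "rx": 0, "ry": 0, "rz": 0, "claw": 0.25}, {"x": 10, "y": 0, "z": -4, "rx": 0, "ry": 0, "rz": 0, "claw": 0.25}, {"x": 10, "y": 0, "z": -4, "rx": 0, "ry": 0, "rz": 0, "claw": 0.25}]'

```text
clock: 37.6
tool_pos: [620.4, 176.4, 340.4]
eef_rot: [-3.142, 0.002, -2.99]
force: [0.5, 0.3, -0.4]
width: 54.7
grip_force: 0.0
```

```bash
python3 - <<'E'
from fit import *
s=get_state(); im=snapshot('wrist'); save(im,'w13'); p=[519,189,.147]
g=im.max(2)
for y in(-80,80):
    print(y,'top',np.round(proj(rc(p,[(x,y+d,74) for x in(-13,107) for d in(-22,22)]),'wrist',s)).tolist(),'bot',np.round(proj(rc(p,[(x,y+d,30) for x in(-13,107) for d in(-22,22)]),'wrist',s)).tolist(),'plug',np.round(proj(rc(p,[(-31,y,52)]),'wrist',s)))
    c0=int(proj(rc(p,[(45,y,60)]),'wrist',s)[0,0])
    for r in range(40,215,12):
        seg=g[r,c0-50:c0+50]; d=np.where(seg<48)[0]; lb=np.where((seg>85)&(seg<135)&(abs(np.arange(100)-50)<22))[0]
        print(r,(d.min()+c0-50,d.max()+c0-50,len(d)) if len(d) else None,'label',(lb.min()+c0-50,lb.max()+c0-50) if len(lb) else '')
print([np.round(proj(rc(p,[(100,58,30)]),'wrist',s))],[(round(r['score'],2),np.round(r['point'])) for r in place_of('pin_tip','wrist')[:2]])
E
```

```text
-80 top [[264.0, 65.0], [302.0, 65.0], [268.0, 167.0], [303.0, 167.0]] bot [[270.0, 68.0], [304.0, 68.0], [273.0, 161.0], [305.0, 161.0]] plug [[285.  51.]]
40 None label 
52 (np.int64(270), np.int64(296), 26) label (np.int64(265), np.int64(265))
64 (np.int64(272), np.int64(295), 24) label (np.int64(266), np.int64(297))
76 (np.int64(264), np.int64(302), 39) label 
88 (np.int64(265), np.int64(302), 15) label (np.int64(293), np.int64(293))
100 (np.int64(266), np.int64(303), 16) label (np.int64(272), np.int64(272))
112 (np.int64(266), np.int64(303), 15) label (np.int64(294), np.int64(304))
124 (np.int64(267), np.int64(303), 15) label (np.int64(266), np.int64(283))
136 (np.int64(268), np.int64(304), 37) label (np.int64(305), np.int64(305))
148 (np.int64(268), np.int64(305), 38) label 
160 (np.int64(269), np.int64(303), 35) label (np.int64(304), np.int64(304))
172 None label (np.int64(285), np.int64(302))
184 None label (np.int64(286), np.int64(297))
196 None label (np.int64(285), np.int64(303))
208 (np.int64(312), np.int64(327), 16) label 
80 top [[402.0, 66.0], [439.0, 66.0], [396.0, 16
[... 266 characters left out ...]
(435))
76 (np.int64(394), np.int64(438), 44) label 
88 (np.int64(394), np.int64(434), 18) label (np.int64(407), np.int64(429))
100 (np.int64(394), np.int64(433), 18) label (np.int64(393), np.int64(434))
112 (np.int64(394), np.int64(433), 18) label (np.int64(406), np.int64(406))
124 (np.int64(393), np.int64(432), 18) label (np.int64(406), np.int64(406))
136 (np.int64(393), np.int64(432), 40) label 
148 (np.int64(392), np.int64(431), 40) label (np.int64(435), np.int64(435))
160 (np.int64(395), np.int64(430), 36) label (np.int64(431), np.int64(431))
172 None label 
184 None label 
196 None label 
208 (np.int64(369), np.int64(385), 17) label 
[array([[390., 156.]])] [(0.57, array([391., 151.]))]
```

Both adapters match the predicted level resting pose to within a few pixels, and the pin is out. Handing in.

```bash
python3 -c "
from cell import *
print(finish_job())"
```

```text
the job is handed in; nothing more can be done
None
```

I handed the job in at about 38 s, with no verdict returned: the strip is off, the rack is wide with its pin out, and both adapters present (b and c) lie across the combs in the -80 and +80 mm slots, by my camera checks; I touched no bystander or look-alike.

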